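# Knock a pressed cigar out of its mould and lay it in the tray

### The job

Free the box-pressed cigar that lies sunk in the wooden mould: push the upright post of the mould's knock-out handle round anticlockwise (seen from above) until the handle's clutch slips, and stop soon after it does, so that the knock-out pad is fully up. Then lift the raised cigar out and lay it gently, without letting it drop, lengthwise and flat on the cedar sheet in the free lane of the tray, and let go. Leave the other cigars and the things on the bench where they are.

Things in the scene. Friction and masses are not known exactly. Their poses are not given: they have to be found in the camera images.
- mould: Fixed light-wood mould, 180 x 110 x 64 mm, left or right of the tray. Origin: centre of its underside; x along the cavities (away from the robot). Three cavities at y = -33, 0, +33 mm, 148 long x 25 wide x 24 mm deep (floors at z = 40 mm, walls between 8 mm thick); only the middle one holds a cigar, 1.5 mm play each side. A steel block 50 x 46 x 30 mm on its -y side carries the handle.
- pivot (a point): Point on the handle's vertical turning axis: mould x = 0, y = -78, z = 90 mm. Anticlockwise swings the post out and away from the robot, 1.0 to 1.5 rad (differs each time and cannot be seen) until the pad reaches its stop. It turns with 1 to 4 N at the post; at the stop the clutch slips at a steady 8 to 12 N. Handle and pad stay where left; swinging it back sinks the pad.
- post (a point): Centre of the top of the handle's upright light-wood post, 18 mm diameter, 80 mm from the turning axis, z = 45 to 99 mm. It stands on a flat steel bar (14 wide x 8 mm thick, top at z = 48 mm) from the axis to the post. At the start the bar points somewhere from -142 to -95 degrees in the mould frame (away from the cavities and mostly towards the robot).
- handle (a joint): How far the handle has slipped on its clutch, rad: 0 at the start and while the pad still rises, grows only when the clutch slips at the stop. The clutch must have slipped at least 0.04 rad (3 mm at the post); slipping it more than 0.4 rad (32 mm at the post) spoils it.
- cigar: The cigar to be moved: a stiff brown box-pressed bar, 140 long x 22 wide x 20 mm high, about 30 g (varies). Origin at the centre of its underside; x along its length to the head end (away from the robot at the start), z up. At the start it lies in the middle cavity, its top 4 mm below the mould's top.
- cigar_mid (a point): Centre of the cigar's volume.
- cigar_head (a point): Centre of the cigar's head end face, 70 mm from cigar_mid along its x. A brass knock-out pad (14 x 14 mm, at mould x = +55 mm in the middle cavity) rises with the handle, at first below the floor, and lifts this end; at the stop it is 36 mm above the cavity floor. The tail (towards the robot) stays down: the cigar then slopes about 17 degrees, its head's underside 12 to 18 mm above the mould's top.
- tray: Fixed wooden tray, 188 x 226 mm, floor top at z = 6 mm, outer walls 8 mm thick, tops at z = 18 mm. Origin: centre of its underside; x along its lanes. Two dividers 6 mm thick (tops at z = 14 mm) make three lanes, centred at y = -72, 0, +72 mm, 172 mm long, 66 mm wide. Place and yaw vary.
- liner: Fixed thin cedar sheet, 164 x 62 x 2 mm, light reddish, on the floor of the free lane (any of the three). Origin at the centre of its underside, x along the lane, top 8 mm above the table.
- laid0: A cigar like the one in the mould, loose in one lane of the tray; stays there. Origin at the centre of its underside.
- laid1: Another such cigar in another lane; stays there. Origin at the centre of its underside.
- bowl: Loose green bowl, 90 mm wide, 40 mm high, between and beyond mould and tray. Origin under its centre.
- paste: Loose amber jar, 60 mm wide, 75 mm high, at the left. Origin under its centre.
- gauge: Loose brass gauge plate with four holes, 60 x 150 x 8 mm, at the far side, left. Origin under its centre.
There are look-alikes about, which are no part of the job. Leave any green or grey look-alike of the cigar alone.

How it is judged:
By the outcome, as a careful person would: the job done as asked, in the order asked, and still so for the second after the job is handed in, with the robot touching nothing.
It also fails if it takes over 58 s, if anything falls off the work surface, if the arm or the gripper's body presses on something with over 40 N, if the wrist force passes 120 N, or if a joint passes its speed limit or range.

### The arm

A 6-joint arm with a two-finger parallel gripper is mounted at the origin on the work surface. World frame = base frame: x ahead of the robot, y to its left, z up, the work surface at z = 0. Lengths are in mm, angles in degrees, forces in N, time in s.
With the tool pointing down it reaches from about 400 to 925 mm from the base axis. Payload 12.5 kg.
Tool frame: the origin (TCP) lies midway between the tips of the shut fingers; the grasp point (between the pads) lies 19 mm behind it (ctrl.hold_point_z is the distance from the TCP to the grasp point, in mm); x points along the fingers, y is the direction in which the jaws open and shut, and the axes are right-handed (so a half turn about x gives the same grasp; the last joint's range is limited). The gripper opens to 95 mm and grips with 3 to 60 N. Pads are 20 mm wide; open, the fingers measure 119 mm over their backs; the gripper's body (75 mm by 180 mm) begins 59 mm behind the grasp point.
Start: joints at [-75.035, 28.126, 89.318, -0, 62.55, -6.05], TCP at [224.168, -583.438, 176.161] pointing down, gripper open.
Joint ranges: [-177.58, 177.58], [-47.91, 125.51], [2.72, 160], [-65.01, 245.01], [3.68, 167.84], [-153.87, 153.87]. Speed limits (degrees/s): [127.2, 127.2, 159.86, 180, 180, 180].

### API

Orientations are given as [roll, pitch, yaw] about the fixed x, y, z axes, in that order (R = Rz(yaw) Ry(pitch) Rx(roll)).
In Python, from plant import ctrl, vision, job_done gives the robot as it stands.
- The arm moves only by the tool servo_tool, never from a script. Its argument "commands" is a list of rows, each a list of 3 entries, a list of its own where there are three numbers: the shift along the world's x, y, z in m, then the turn, a rotation vector about the world's x, y, z in rad, then the finger opening in m, from 0 to 0.0951. In form: [[[x, y, z], [wx, wy, wz], gripper], ...]. A call has 1 to 20 rows; each row shifts and turns the commanded pose from where the row before left it; what a row does not reach is not made up. A row lasts 1/12 s, in which the tool goes at most 41.7 mm and 7.16 degrees, less where a joint would pass 70% of its speed; a pose out of reach is approached as far as the arm can. A call is refused whole if a number of a shift passes 0.0417 or a number of a turn 0.125, either way. A call with a gripper value outside its range is refused whole. The fingers move at their own pace and stop on an object; "grip_force" is the grip in N (left out, the last holds). Time passes only in rows, so rows that do not move let the fingers close. It gives the time, the measured TCP pose, the force and the opening at its end, in the units of the state.
- ctrl.read_state(): the state, without advancing time (a new reading comes with each control period).
- vision.snapshot(name): name is "scene" or "side" or "wrist"; returns (picture, depth): 400x640x3 uint8, red, green, blue; 400x640 float32, mm along the optical axis (not along the pixel's ray), 0 where there is no reading.
- vision.camera_params(name): a dict with "camera_matrix" (3x3 intrinsics, pixels), "k1" (the pictures are not rectified: a ray, as slopes to the right and down, at radius r is drawn at 1 + k1 r^2 times it, then the intrinsics apply), "eye" and "rotation" of the camera in the world; the wrist camera has in their place "mount" (4x4, takes a point from camera to tool coordinates, whose origin is the TCP and whose axes are the tool frame's). Camera axes: x right, y down, z forward; pixel columns grow to the right and rows downward; lengths in mm; the calibration is good to about 2 mm. A picture is of the moment at which its call begins: read the wrist's pose just before it. camera_params takes no time and is no camera call.
- job_done(): hands the job in, once; it reports no verdict.
Trained networks look in the newest picture that a camera, given by its name, has taken for a name from the list of things; names that differ only in an ending like _2 or _b are one class to them, and where a whole thing is asked for, a point or a joint stands for the part that bears it (a point fixed in the world has none). Each returns a list of dicts, best first, with "conf" (0 to 1); they miss things now and then, are a little off and sometimes report something else, mostly with a low value. They report only what shows in the picture. A call takes as long as a camera call. They do not tell look-alikes from the thing itself.
- vision.search_frame(camera, query): "box" ([left, top, right, bottom] in pixels, round what is visible of it).
- vision.regions_of(camera, query): "region" (400x640 bool, what is visible of it) and "box" ([left, top, right, bottom] in pixels, round what is visible of it).
- vision.pinpoint(camera, query): "pixel" ([column, row] in pixels: a listed point, or the origin of a listed thing).
The state is a dict: "t": time; "joints": joint angles; "qvel": joint speeds; "effort": joint torques, N m; "tool_pos": TCP position; "eef_rot": TCP orientation; "ft_force": force on the tool from outside, world axes, zero at the start; "torque": the same for the moment, N m; "width": finger opening in mm.
Only numpy, scipy, OpenCV 4.12 (cv2) and the standard library are available. Lean on these libraries where they do the work, as an engineer would, in place of code of your own. Each camera call takes 0.05 s, during which the arm holds its last target.

## Working session

There is one attempt and no reset: what is moved stays moved. The work goes in short steps, Python scripts to look and compute and a tool call to move; the robot and the scene stay as the last step left them, time stands still between calls to the robot, and variables do not carry over. Pictures are saved under pics/ and viewed, and the job is handed in when it is done.

Besides the shell and the picture viewer there is one more tool, called after ">>>" by a JSON object that holds its "method" and its "body". servo_tool: Moves the arm, as the interface text tells. Its arguments: {"type":"object","properties":{"commands":{"type":"array","items":{"type":"array"}},"grip_force":{"type":"number"}},"required":["commands"]}

```bash
ls; mkdir -p pics; cat > h.py <<'E'
import numpy as np, cv2
from plant import ctrl, vision, job_done
def cam(name):
    p=vision.camera_params(name)
    K=np.array(p["camera_matrix"]);k1=p["k1"]
    if "eye" in p: R=np.array(p["rotation"]);e=np.array(p["eye"])
    else:
        from scipy.spatial.transform import Rotation as Ro
        s=ctrl.read_state(); Rt=Ro.from_euler('xyz',s["eef_rot"],degrees=True).as_matrix()
        M=np.array(p["mount"]); R=Rt@M[:3,:3]; e=Rt@M[:3,3]+np.array(s["tool_pos"])
    return K,k1,R,e
def ray(c,px):
    K,k1,R,e=c
    px=np.atleast_2d(np.array(px,float))
    u=cv2.undistortPoints(px.reshape(-1,1,2),K,np.array([k1,0,0,0,0.])).reshape(-1,2)
    return np.c_[u,np.ones(len(u))]@R.T
def atz(c,px,z):
    d=ray(c,px); e=c[3]; return e+d*((z-e[2])/d[:,2])[:,None]
def atdepth(c,px,D):
    d=ray(c,px); return c[3]+d*np.atleast_1d(D)[:,None]
def proj(c,P):
    K,k1,R,e=c
    q=(np.atleast_2d(P)-e)@R; u=q[:,:2]/q[:,2:]; u=u*(1+k1*(u**2).sum(1))[:,None]
    return u@K[:2,:2].T+K[:2,2]
def save(im,f): cv2.imwrite(f,im[...,::-1])
E
python3 - <<'E'
from h import *
for n in ["scene","side","wrist"]:
    c=cam(n); im,d=vision.snapshot(n); save(im,f"pics/{n}0.png"); np.save(f"{n}0.npy",d); print(n,c[3],c[2].tolist(),c[0].tolist(),c[1])
s=ctrl.read_state();print(s)
E
```

```text
pics
scene [1180.30592885  276.97416426 1275.24739948] [-149.6803758988064, 0.6763656742385599, 107.36192400955035] [[497.0942241741736, 0.0, 317.641868062287], [0.0, 497.0942241741736, 207.8609340773202], [0.0, 0.0, 1.0]] -0.11531023292923863
side [ 263.85809698 1136.99260851  751.12937001] [-120.79901975220464, 0.9236283897604255, -166.45188426737826] [[437.4638961908352, 0.0, 319.1190913177139], [0.0, 437.4638961908352, 199.24120823535713], [0.0, 0.0, 1.0]] 0.005469136762618983
wrist [ 293.65577512 -557.18946171  383.84451547] [[0.3585435155868741, -0.8994432528252105, -0.24989674343177581], [-0.9335122723615126, -0.34579518390680675, -0.09476564850883509], [-0.0011767672018257996, 0.2672592855899671, -0.9636239357160503]] [[342.5591433007046, 0.0, 322.9655211451553], [0.0, 342.5591433007046, 205.08886986643873], [0.0, 0.0, 1.0]] -0.04736096657523232
{'t': 0.15, 'joints': array([-7.50327423e+01,  2.81542036e+01,  8.93400525e+01, -4.71569306e-04,
        6.25486174e+01, -6.04924095e+00]), 'qvel': array([ 0.01326366, -0.07259876, -0.12991894,  0.11323355, -0.09218007,
        0.0141555 ]), 'effort': array([ 2.90977376e-03, -6.12896991e+01, -2.58276272e+01,  6.93564420e-02,
        4.73330752e-02, -6.05472178e-05]), 'tool_pos': array([ 224.13111448, -583.23132666,  175.73013367]), 'eef_rot': array([-95.49023396,  89.95712448, 105.52648226]), 'ft_force': array([-0.47270738,  0.43871078,  0.6586943 ]), 'torque': array([-0.05133038, -0.02209239,  0.05281618]), 'width': 94.9513257874437}
```

```bash
python3 - <<'E'
s=open('h.py').read()
s=s.replace('R=np.array(p["rotation"]);e','R=RR(p["rotation"]);e').replace("def cam(","from scipy.spatial.transform import Rotation as Ro\ndef RR(r):\n    r=np.array(r)\n    return Ro.from_euler('xyz',r,degrees=True).as_matrix() if r.shape==(3,) else r\ndef cam(",1)
open('h.py','w').write(s)
E
python3 - <<'E'
from h import *
for n in ["scene","side"]: print(cam(n)[2].round(3).tolist())
E
```

```text
[[-0.298, 0.826, -0.479], [0.954, 0.252, -0.16], [-0.012, -0.505, -0.863]]
[[-0.972, -0.106, 0.209], [-0.234, 0.501, -0.833], [-0.016, -0.859, -0.512]]
```

View pics/scene0.png

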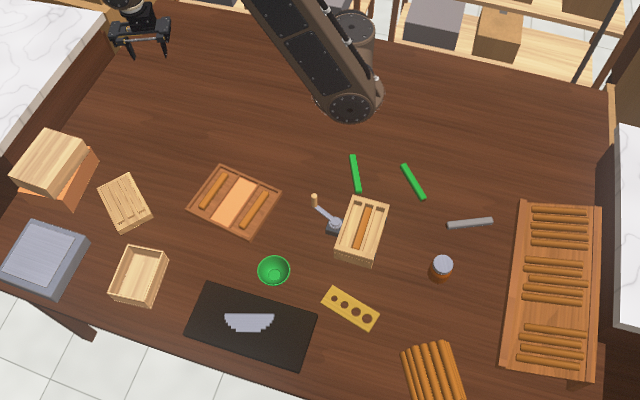

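View pics/side0.png

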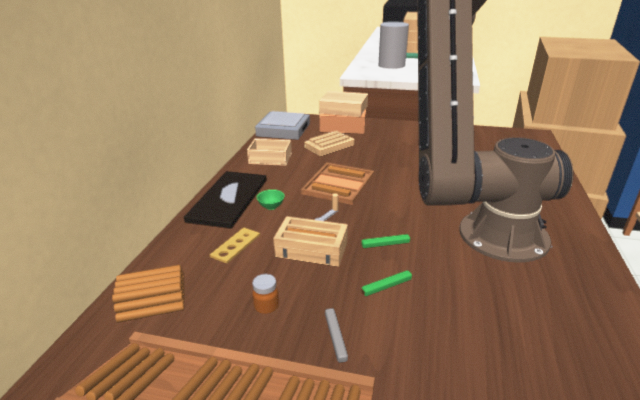

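View pics/wrist0.png

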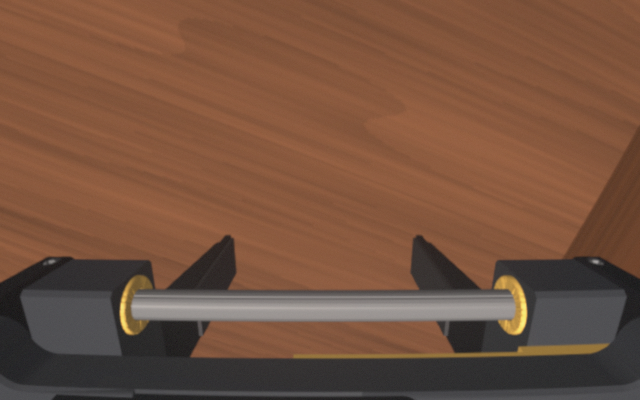

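```bash
python3 - <<'E'
from h import *
im,d=vision.snapshot("scene"); np.save("scene_d.npy",d)
c=cam("scene")
for q in ["mould","pivot","post","cigar","cigar_mid","cigar_head","tray","liner","laid0"]:
    r=vision.pinpoint("scene",q)
    for x in r[:4]:
        px=x["pixel"]; D=d[int(round(px[1])),int(round(px[0]))]
        print(q,round(x["conf"],2),np.round(px,1),atdepth(c,px,D).round(1))
crop=cv2.resize(im[150:280,170:430],None,fx=3,fy=3,interpolation=cv2.INTER_CUBIC); save(crop,"pics/crop1.png")
E
```

```text
mould 0.88 [362.2 234.4] [[551.2 193.5  60.1]]
pivot 0.7 [337.7 214. ] [[478.2 103.5   4.6]]
post 0.79 [312.5 191.6] [[424.3   8.6   2.2]]
post 0.2 [361.1 228.3] [[532.8 185.6  58.3]]
cigar 0.85 [359.3 228. ] [[534.5 180.7  60.5]]
cigar 0.7 [467.3 225.5] [[414.8 474.2  20.9]]
cigar 0.66 [354.3 172.8] [[331.2 113.4  17.2]]
cigar 0.56 [411.4 182.5] [[314.5 288.3  16.9]]
cigar_mid 0.73 [470.1 224.1] [[405.7 482.   17.4]]
cigar_mid 0.66 [414.2 183.1] [[320.  296.7  25.4]]
cigar_mid 0.6 [354.3 173.5] [[337.5 114.8  22.8]]
cigar_head 0.84 [492.2 221.1] [[378.9 542.6  20.8]]
cigar_head 0.82 [352.  250.9] [[609.5 180.3  64.3]]
cigar_head 0.63 [360.4 190.5] [[390.5 148.1  21.6]]
cigar_head 0.59 [401.2 164.7] [[262.2 244.5  21.2]]
tray 0.65 [230.3 206.5] [[ 547.6 -209.4    5.7]]
tray 0.52 [312.7 191.9] [[424.9   9.4   1.8]]
liner 0.64 [231.5 202.3] [[ 533.9 -210.8    7.5]]
laid0 0.95 [254.7 206.1] [[ 535.3 -133.3   25.6]]
laid0 0.91 [212.  192.5] [[ 530.4 -271.8   29.2]]
```

View pics/crop1.png

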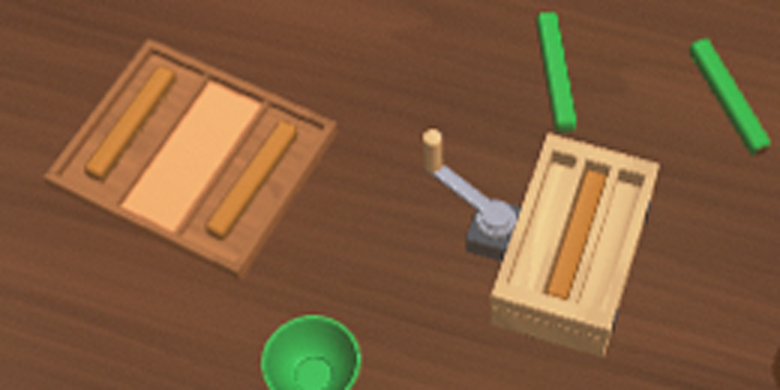

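```bash
cat > fit.py <<'E'
from h import *
def rfit(obj,W):
    a=obj-obj.mean(0); b=W-W.mean(0)
    H=a.T@b; th=np.arctan2(H[0,1]-H[1,0],H[0,0]+H[1,1]); R=np.array([[np.cos(th),-np.sin(th)],[np.sin(th),np.cos(th)]])
    t=W.mean(0)-R@obj.mean(0); return t,np.degrees(th),(W-(obj@R.T+t))
E
python3 - <<'E'
from fit import *
c=cam("scene")
f=lambda L:np.array(L)/3.+[170-0.33,150-0.33]
# near-left(x-,y?),...
m=f([(549,133),(659,163),(609,327),(492,297)]); W=atz(c,m,64)[:,:2]; print(W.round(1))
print(rfit(np.array([(-90,-55),(-90,55),(90,55),(90,-55.)]),W))
m=f([(150,41),(336,125),(240,273),(46,178)]); W=atz(c,m,18)[:,:2]; print(W.round(1))
print(rfit(np.array([(-94,-113),(-94,113),(94,113),(94,-113.)]),W))
print("post",atz(c,f([(432,136),(434,163)]),99), atz(c,f([(434,168)]),48))
print(atz(c,f([(495,213)]),64))
E
```

```text
[[435.2 134.3]
 [437.  242.7]
 [615.4 239.1]
 [617.4 131.3]]
(array([526.25177345, 186.85889096]), np.float64(-0.7584230506617204), array([[-0.36812996,  1.26231426],
       [-0.00268762, -0.32508946],
       [-1.54750539, -1.53209852],
       [ 1.91832298,  0.59487371]]))
[[ 418.6 -296.9]
 [ 459.7  -76.7]
 [ 641.9 -108.7]
 [ 601.3 -331.2]]
(array([ 530.37010645, -203.39083556]), np.float64(-10.39174566171615), array([[ 1.03512453,  0.66532625],
       [ 1.36994228, -1.42705708],
       [-1.27608628,  0.48422569],
       [-1.12898053,  0.27750515]]))
post [[491.50935617  35.48568695  99.        ]
 [518.77013899  46.05699827  99.        ]] [[495.39073348  37.72263372  48.        ]]
[[534.00662334 109.53328639  64.        ]]
```

>>> {"method": "servo_tool", "body": {"commands": [[[0.0226,0.0333,0.003],[0,0,0.0432],0.0],[[0.0226,0.0333,0.003],[0,0,0.0432],0.0],[[0.0226,0.0333,0.003],[0,0,0.0432],0.0],[[0.0226,0.0333,0.003],[0,0,0.0432],0.0],[[0.0226,0.0333,0.003],[0,0,0.0432],0.0],[[0.0226,0.0333,0.003],[0,0,0.0432],0.0],[[0.0226,0.0333,0.003],[0,0,0.0432],0.0],[[0.0226,0.0333,0.003],[0,0,0.0432],0.0],[[0.0226,0.0333,0.003],[0,0,0.0432],0.0],[[0.0226,0.0333,0.003],[0,0,0.0432],0.0],[[0,0.0375,0],[0,0,0.0432],0.0],[[0,0.0375,0],[0,0,0.0432],0.0],[[0,0.0375,0],[0,0,0.0432],0.0],[[0,0.0375,0],[0,0,0.0432],0.0],[[0,0.0375,0],[0,0,0.0432],0.0],[[0,0.0375,0],[0,0,0.0432],0.0],[[0,0.0375,0],[0,0,0.0432],0.0],[[0,0.0375,0],[0,0,0.0432],0.0],[[0,0,0],[0,0,0],0.0],[[0,0,0],[0,0,0],0.0]]}}

```text
t: 2.32
tool_pos: [450.0, 51.1, 206.3]
eef_rot: [95.8, 90.0, -18.5]
ft_force: [0.3, 0.2, -0.2]
width: 0.6
```

```bash
python3 - <<'E'
from h import *
s=ctrl.read_state(); Rt=RR(s["eef_rot"]); print(s["t"],s["tool_pos"],s["joints"].round(1),Rt.round(3).tolist(),s["width"],s["ft_force"])
c=cam("wrist"); im,d=vision.snapshot("wrist"); save(im,"pics/w1.png"); np.save("w1d.npy",d)
for q in ["post","pivot","mould","cigar_mid","cigar_head"]:
    for x in vision.pinpoint("wrist",q)[:2]: print(q,x["conf"],np.round(x["pixel"],1),atz(c,x["pixel"],{"post":99,"pivot":90,"mould":0,"cigar_mid":50,"cigar_head":50}[q]).round(1))
im,d=vision.snapshot("scene"); save(im[100:300,170:450],"pics/s1.png")
E
```

```text
2.3167 [450.01454667  51.08211372 206.31231571] [ -1.9  12.  109.9  -0.   58.   22.3] [[0.0, 0.912, -0.41], [-0.0, -0.41, -0.912], [-1.0, 0.0, -0.0]] 0.5588968722315238 [ 0.2579705   0.23010841 -0.24135442]
post 0.81 [367.9 187. ] [[490.1  37.9  99. ]]
pivot 0.94 [374.7  99.7] [[527.  108.4  90. ]]
mould 0.7 [336.9  38.1] [[526.6 184.4   0. ]]
cigar_mid 0.98 [210.5 168.9] [[344.6 113.5  50. ]]
cigar_mid 0.74 [341.1  27.8] [[528.6 183.4  50. ]]
cigar_head 0.86 [247.5 121.2] [[404.2 141.4  50. ]]
cigar_head 0.8 [96.5 94.1] [[273.1 232.5  50. ]]
```

View pics/w1.png

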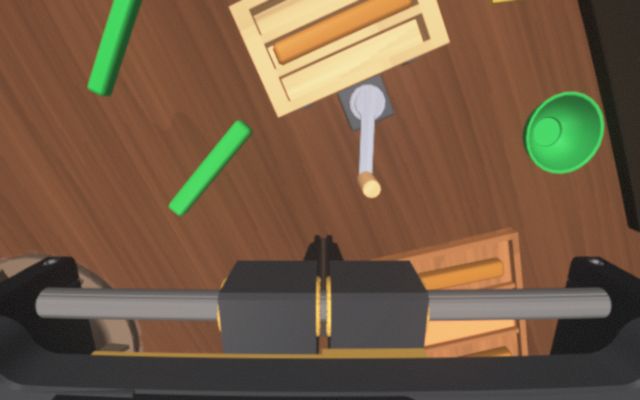

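View pics/s1.png

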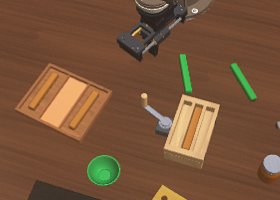

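>>> {"method": "servo_tool", "body": {"commands": [[[0.003,0.001,-0.035],[0,0,0],0.0],[[0.003,0.001,-0.035],[0,0,0],0.0],[[0,0,-0.035],[0,0,0],0.0],[[0,0,-0.035],[0,0,0],0.0],[[0,0,0],[0,0,0],0.0]]}}

```text
t: 3.08
tool_pos: [453.4, 50.9, 61.6]
eef_rot: [-66.9, 89.5, 178.6]
ft_force: [-0.6, -0.8, -0.5]
width: 0.7
```

```bash
python3 - <<'E'
from h import *
s=ctrl.read_state();print(s["tool_pos"].round(1),s["ft_force"].round(2))
pv=np.array([525.5,108.5]); th0=np.radians(-115.4); r=np.hypot(80,21); lag=np.arctan2(21,80)
P=lambda a:pv+r*np.array([np.cos(th0-lag+a),np.sin(th0-lag+a)])
print(P(0), P(0)-s["tool_pos"][:2])
st=0.06
for i in range(32): print(i+1,round((i+1)*st,2),((P((i+1)*st)-P(i*st))).round(1))
im,d=vision.snapshot("wrist"); save(im,"pics/w2.png")
E
```

```text
[453.4  50.9  61.6] [-0.64 -0.77 -0.54]
[472.21514818  45.24081437] [18.78996479 -5.70555133]
1 0.06 [ 3.9 -3.1]
2 0.12 [ 4.1 -2.8]
3 0.18 [ 4.2 -2.6]
4 0.24 [ 4.4 -2.3]
5 0.3 [ 4.5 -2.1]
6 0.36 [ 4.6 -1.8]
7 0.42 [ 4.7 -1.5]
8 0.48 [ 4.8 -1.2]
9 0.54 [ 4.9 -0.9]
10 0.6 [ 4.9 -0.6]
11 0.66 [ 4.9 -0.3]
12 0.72 [ 5. -0.]
13 0.78 [5.  0.2]
14 0.84 [4.9 0.5]
15 0.9 [4.9 0.8]
16 0.96 [4.8 1.1]
17 1.02 [4.8 1.4]
18 1.08 [4.7 1.7]
19 1.14 [4.6 2. ]
20 1.2 [4.4 2.2]
21 1.26 [4.3 2.5]
22 1.32 [4.1 2.8]
23 1.38 [4. 3.]
24 1.44 [3.8 3.2]
25 1.5 [3.6 3.5]
26 1.56 [3.3 3.7]
27 1.62 [3.1 3.9]
28 1.68 [2.9 4. ]
29 1.74 [2.6 4.2]
30 1.8 [2.4 4.4]
31 1.86 [2.1 4.5]
32 1.92 [1.8 4.6]
```

View pics/w2.png

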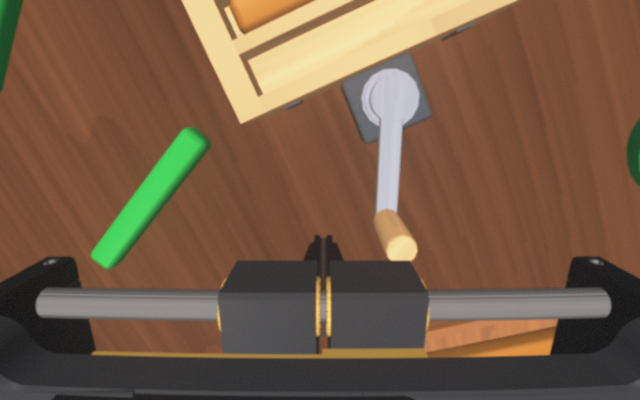

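>>> {"method": "servo_tool", "body": {"commands": [[[0.009,-0.003,0.003],[0,0,0],0.0],[[0.008,-0.002,0],[0,0,0],0.0],[[0.0039,-0.0031,0],[0,0,0.06],0.0],[[0.0041,-0.0028,0],[0,0,0.06],0.0],[[0.0042,-0.0026,0],[0,0,0.06],0.0],[[0.0044,-0.0023,0],[0,0,0.06],0.0]]}}

```text
t: 3.63
tool_pos: [492.0, 35.2, 71.6]
eef_rot: [96.5, 89.7, -4.1]
ft_force: [-0.5, -0.3, -0.6]
width: 0.3
```

```bash
python3 - <<'E'
from h import *
s=ctrl.read_state();print(s["tool_pos"].round(1),s["ft_force"].round(2))
pv=np.array([525.5,108.5]);v=s["tool_pos"][:2]-pv;print(np.hypot(*v),np.degrees(np.arctan2(v[1],v[0]))+14.7,RR(s["eef_rot"]).round(3)[:,1])
im,d=vision.snapshot("wrist"); save(im,"pics/w3.png")
E
```

```text
[492.   35.2  71.6] [-0.48 -0.29 -0.62]
80.59062024105344 -99.83828789413289 [ 0.983 -0.183  0.004]
```

View pics/w3.png

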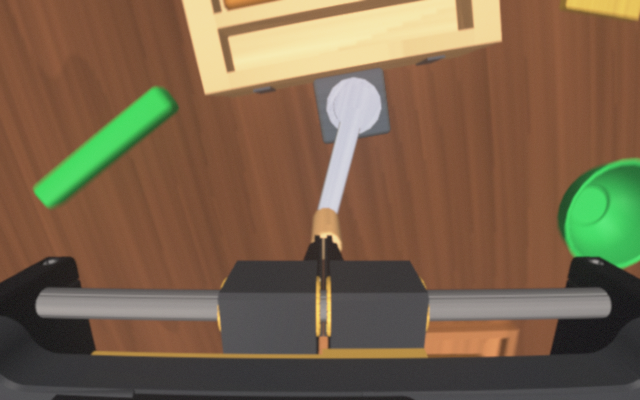

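```bash
python3 - <<'E'
from h import *
im,d=vision.snapshot("scene"); a=cv2.resize(im[140:260,250:410],None,fx=5,fy=5,interpolation=cv2.INTER_CUBIC)
c=cam("scene");s=ctrl.read_state();print(s["t"],proj(c,s["tool_pos"]))
im,d=vision.snapshot("side");save(cv2.resize(im[160:270,260:400],None,fx=5,fy=5,interpolation=cv2.INTER_CUBIC),"pics/b2.png"); save(a,"pics/a2.png"); print(proj(cam("side"),s["tool_pos"]))
E
```

```text
3.7333 [[313.67912534 200.30218375]]
[[334.82401269 201.74241267]]
```

View pics/a2.png

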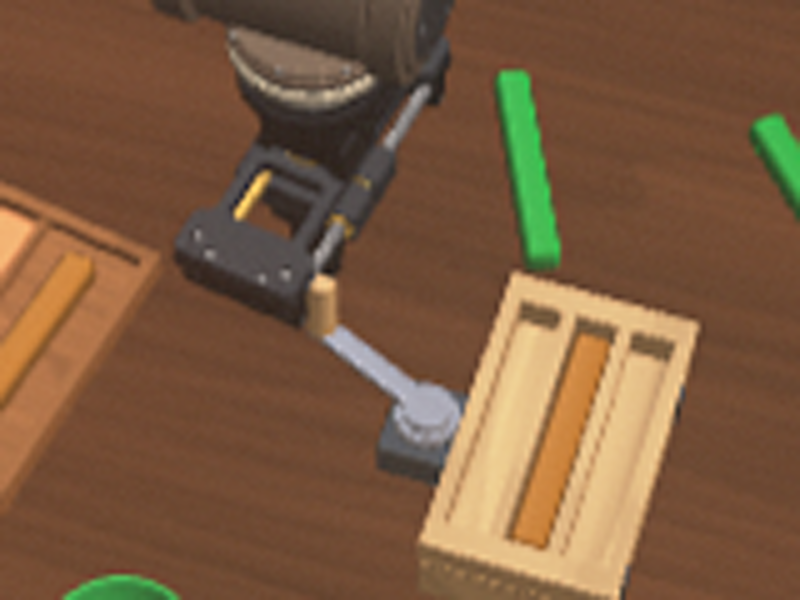

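View pics/b2.png

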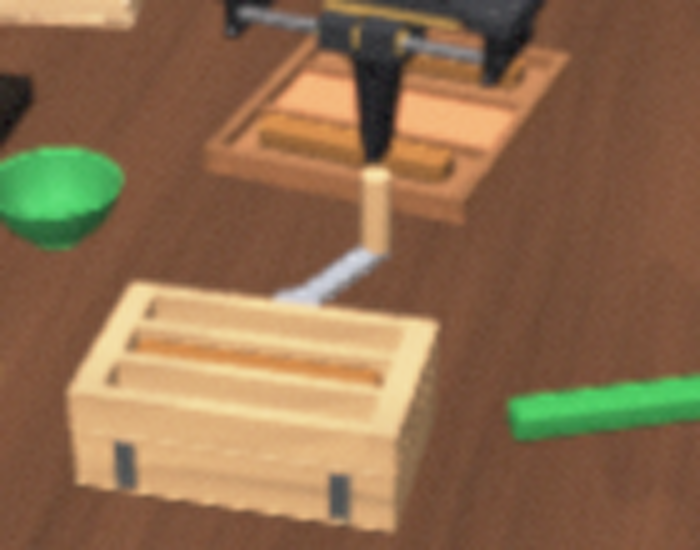

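```bash
python3 - <<'E'
from h import *
a=cam("scene");b=cam("side")
pa=np.array([322,285])/5+[249.6,139.6]; pb=np.array([376,174])/5+[259.6,159.6]
for z in (80,90,99,105): print(z,atz(a,pa,z).round(1),atz(b,pb,z).round(1))
pa=np.array([322,328])/5+[249.6,139.6]; pb=np.array([373,252])/5+[259.6,159.6]
print(atz(a,pa,48).round(1),atz(b,pb,48).round(1))
pa=np.array([430,405])/5+[249.6,139.6]; print(atz(a,pa,52))
import json
d=np.load("scene_d.npy")
for p in [(314,196),(314,198),(315,197),(314,202),(336,221),(325,212)]: print(p,atdepth(a,p,d[p[1],p[0]]).round(1))
E
```

```text
80 [[485.2  34.1  80. ]] [[498.1   6.9  80. ]]
90 [[491.   36.1  90. ]] [[494.6  23.7  90. ]]
99 [[496.2  37.9  99. ]] [[491.5  38.9  99. ]]
105 [[499.7  39.2 105. ]] [[489.4  49.  105. ]]
[[494.2  36.3  48. ]] [[492.   44.8  48. ]]
[[526.62598049 110.30862672  52.        ]]
(314, 196) [[494.8  37.5  99.7]]
(314, 198) [[500.7  39.4  99.3]]
(315, 197) [[496.9  41.1  99.4]]
(314, 202) [[500.4  38.9  77. ]]
(336, 221) [[528.1 111.9  53.1]]
(325, 212) [[508.8  73.8  52.2]]
```

```bash
python3 - <<'E'
from h import *
s=ctrl.read_state();print(s["tool_pos"],s["joints"].round(2),s["qvel"].round(2),s["ft_force"],RR(s["eef_rot"]).round(3).tolist())
w=cam("wrist");im,d=vision.snapshot("wrist");print(s["t"],"tcp in wrist",proj(w,s["tool_pos"]))
print(vision.camera_params("wrist")["mount"])
for p in [(322,238),(322,245),(322,252),(325,215),(325,225),(332,240),(318,240),(335,235),(345,150)]:
    print(p,d[p[1],p[0]],atdepth(w,p,d[p[1],p[0]]).round(1))
b=cam("side");im,d=vision.snapshot("side")
for p in [(335,188),(335,191),(334,185),(335,196),(335,205),(320,216)]: print("side",p,atdepth(b,p,d[p[1],p[0]]).round(1))
save(cv2.resize(im[130:230,290:390],None,fx=6,fy=6,interpolation=cv2.INTER_NEAREST),"pics/b3.png")
im,d=vision.snapshot("wrist");save(cv2.resize(im[170:290,260:400],None,fx=5,fy=5,interpolation=cv2.INTER_CUBIC),"pics/w4.png")
E
```

```text
[491.35810173  35.37688298  70.92206722] [ -3.57  25.94 114.19  -0.    39.66   7.23] [ 0.35  0.16  1.33  0.01 -0.48  1.59] [ 0.35099245 -0.11997991  1.00028317] [[0.004, 0.982, -0.187], [-0.0, -0.187, -0.982], [-1.0, 0.004, -0.0]]
3.7833 tcp in wrist [[323.77433082 229.89033299]]
[[ 1.06369101e-03 -2.66676801e-01  9.63785429e-01 -2.08215501e+02]
 [ 9.99999432e-01  2.24450472e-04 -1.04155411e-03 -2.93988756e-01]
 [ 6.14362242e-05  9.63785989e-01  2.66676888e-01 -7.41775146e+01]
 [ 0.00000000e+00  0.00000000e+00  0.00000000e+00  1.00000000e+00]]
(322, 238) 180.08862 [[492.   44.9 110.2]]
(322, 245) 172.56062 [[491.9  44.2 118.2]]
(322, 252) 162.2661 [[492.   44.9 128.7]]
(325, 215) 223.02122 [[493.7  43.6  65.9]]
(325, 225) 204.35121 [[493.5  43.3  85.4]]
(332, 240) 193.72116 [[496.5  37.9  97.7]]
(318, 240) 173.81409 [[490.3  46.5 116.3]]
(335, 235) 194.98154 [[498.6  39.9  95.8]]
(345, 150) 229.62032 [[514.5  80.4  48. ]]
side (335, 188) [[489.2  47.3 125.7]]
side (335, 191) [[488.1  52.2 118.5]]
side (334, 185) [[492.4  46.3 134.7]]
side (335, 196) [[490.1  42.7  95.9]]
side (335, 205) [[489.7  44.1  65.5]]
side (320, 216) [[545.4   8.5  -3.9]]
```

View pics/b3.png

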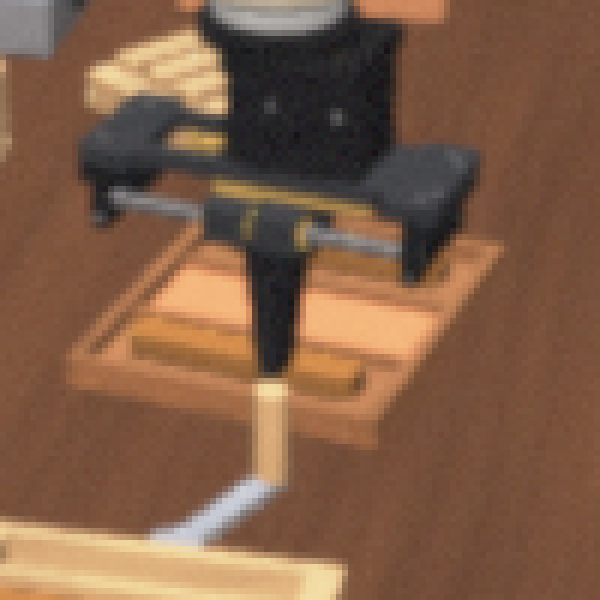

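View pics/w4.png

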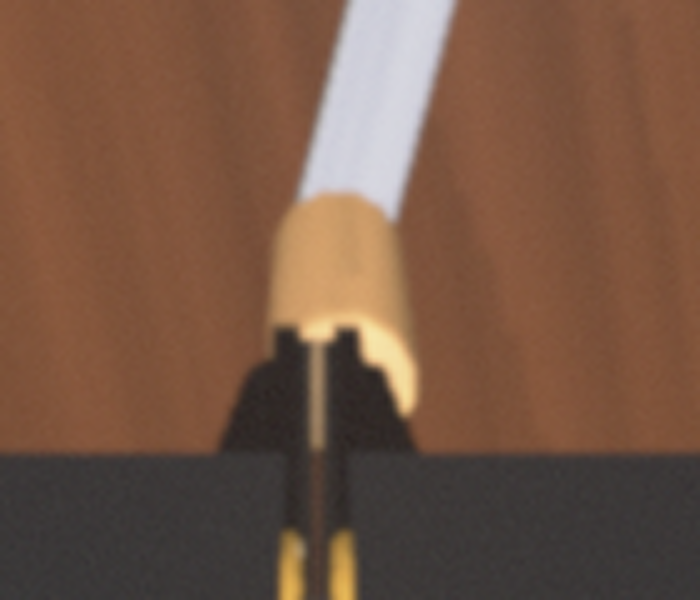

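```bash
python3 - <<'E'
from h import *
M=np.array(vision.camera_params("wrist")["mount"])
K,k1,R,e=cam("wrist")
c=(K,k1,M[:3,:3],M[:3,3])
d=np.load("w1d.npy");d0=np.load("wrist0.npy")
for r in range(226,262,3): print(r,[ (atdepth(c,(x,r),d[r,x]).round(0).tolist()[0]) for x in (313,318,328,333)])
for r in range(226,262,4): print(r,[ (atdepth(c,(x,r),d0[r,x]).round(0).tolist()[0]) for x in (220,226,230,234)])
E
```

```text
226 [[206.0, -13.0, 68.0], [206.0, -7.0, 68.0], [207.0, 6.0, 68.0], [206.0, 12.0, 68.0]]
229 [[206.0, -14.0, 72.0], [206.0, -7.0, 72.0], [207.0, 6.0, 72.0], [207.0, 12.0, 72.0]]
232 [[207.0, -14.0, 76.0], [207.0, -7.0, 77.0], [206.0, 6.0, 76.0], [207.0, 12.0, 77.0]]
235 [[207.0, -14.0, 81.0], [-37.0, -3.0, -10.0], [-39.0, 2.0, -11.0], [207.0, 12.0, 81.0]]
238 [[207.0, -14.0, 85.0], [-44.0, -3.0, -11.0], [-43.0, 2.0, -11.0], [206.0, 12.0, 85.0]]
241 [[206.0, -14.0, 89.0], [-46.0, -3.0, -11.0], [-47.0, 2.0, -11.0], [207.0, 12.0, 89.0]]
244 [[-51.0, -5.0, -11.0], [-51.0, -3.0, -11.0], [-50.0, 2.0, -10.0], [-51.0, 4.0, -11.0]]
247 [[-54.0, -5.0, -10.0], [-55.0, -3.0, -11.0], [-55.0, 2.0, -11.0], [-54.0, 4.0, -10.0]]
250 [[-58.0, -5.0, -11.0], [-58.0, -3.0, -10.0], [-59.0, 2.0, -11.0], [-59.0, 4.0, -11.0]]
253 [[-62.0, -5.0, -11.0], [-62.0, -3.0, -11.0], [-61.0, 2.0, -11.0], [-62.0, 4.0, -11.0]]
256 [[-65.0, -5.0, -10.0], [-65.0, -3.0, -11.0], [-65.0, 2.0, -11.0], [-66.0, 4.0, -11.0]]
259 [[-67.0, -5.0, -10.0], [-68.0, -3.0, -11.0], [-70.0, 2.0, -11.0], [-69.0, 4.0, -11.0]]
226 [[176.0, -123.0, 58.0], [175.0, -116.0, 58.0], [175.0, -111.0, 58.0], [175.0, -106.0, 58.0]]
230 [[176.0, -124.0, 63.0], [176.0, -116.0, 63.0], [174.0, -111.0, 62.0], [175.0, -107.0, 63.0]]
234 [[175.0, -124.0, 68.0], [176.0, -117.0, 68.0], [-39.0, -50.0, -11.0], [176.0, -107.0, 68.0]]
238 [[177.0, -125.0, 73.0], [-43.0, -50.0, -11.0], [-39.0, -50.0, -9.0], [176.0, -108.0, 73.0]]
242 [[-49.0, -52.0, -11.0], [-47.0, -50.0, -10.0], [-46.0, -48.0, -10.0], [176.0, -108.0, 78.0]]
246 [[-54.0, -50.0, -11.0], [-51.0, -48.0, -10.0], [-45.0, -48.0, -7.0], [-39.0, -48.0, -5.0]]
250 [[-57.0, -50.0, -10.0], [-53.0, -48.0, -8.0], [-45.0, -48.0, -5.0], [-40.0, -48.0, -3.0]]
254 [[-60.0, -49.0, -9.0], [-53.0, -48.0, -6.0], [-47.0, -48.0, -4.0], [-40.0, -48.0, -0.0]]
258 [[-63.0, -48.0, -9.0], [-54.0, -48.0, -5.0], [-48.0, -48.0, -2.0], [-40.0, -48.0, 2.0]]
```

```bash
python3 - <<'E'
from h import *
print(ctrl.hold_point_z,[a for a in dir(ctrl) if a[0]!='_'])
M=np.array(vision.camera_params("wrist")["mount"]);K,k1,R,e=cam("wrist");c=(K,k1,M[:3,:3],M[:3,3])
print(proj(c,[[0,0,0],[-20,0,-11],[0,0,-11],[-38,0,-11],[-38,0,0],[-38,0,10],[0,0,10]]))
d=np.load("w1d.npy");d0=np.load("wrist0.npy")
for r in range(222,240,2): print(r,d[r,318:330].astype(int))
s=ctrl.read_state(); print(s["t"])
b=cam("side");im,dd=vision.snapshot("side");
for col in (333,335,337):
  print([atdepth(b,(col,r),dd[r,col]).round(0).tolist()[0] for r in range(180,198,2)])
E
```

```text
18.8 ['MotionError', 'hold_point_z', 'read_state']
[[323.7737675  229.89126121]
 [323.82647116 223.5710901 ]
 [323.7837765  213.53602712]
 [323.87258208 234.42597576]
 [323.85883168 253.67694325]
 [323.84650012 270.61652443]
 [323.76475596 244.37336508]]
222 [437 435 436 435 435 436 436 436 435 435 435 434]
224 [437 436 436 437 436 436 437 437 436 437 435 436]
226 [437 437 438 438 435 437 438 439 437 435 438 437]
228 [438 437 437 438 438 439 438 438 438 437 437 439]
230 [439 440 438 438 439 438 439 439 440 439 439 439]
232 [440 440 439 439 440 441 438 439 439 438 439 440]
234 [441 439 440 440 439 440 440 440 440 441 440 441]
236 [179 180 440 441 441 440 440 441 178 179 180 179]
238 [175 176 180 181 181 181 181 181 176 176 176 176]
3.9333
[[495.0, 49.0, 152.0], [495.0, 47.0, 144.0], [496.0, 45.0, 137.0], [495.0, 47.0, 131.0], [496.0, 45.0, 124.0], [496.0, 45.0, 117.0], [531.0, -122.0, 12.0], [498.0, 35.0, 97.0], [496.0, 45.0, 97.0]]
[[490.0, 44.0, 150.0], [264.0, 1137.0, 751.0], [490.0, 43.0, 136.0], [489.0, 47.0, 132.0], [489.0, 48.0, 126.0], [489.0, 47.0, 119.0], [490.0, 44.0, 110.0], [492.0, 36.0, 99.0], [490.0, 43.0, 96.0]]
[[484.0, 45.0, 151.0], [483.0, 49.0, 147.0], [483.0, 48.0, 140.0], [483.0, 50.0, 135.0], [483.0, 51.0, 128.0], [483.0, 47.0, 120.0], [484.0, 42.0, 110.0], [486.0, 31.0, 97.0], [484.0, 42.0, 96.0]]
```

>>> {"method": "servo_tool", "body": {"commands": [[[-0.0095,0.0045,0.002],[0,0,-0.06],0.0],[[-0.0095,0.0045,0],[0,0,-0.06],0.0],[[-0.0095,0.0045,0],[0,0,-0.06],0.0],[[-0.0095,0.0045,0],[0,0,-0.07],0.0],[[0,0,-0.02],[0,0,0],0.0],[[0,0,-0.015],[0,0,0],0.0],[[0,0,-0.01],[0,0,0],0.0],[[0,0,0],[0,0,0],0.0]]}}

```text
t: 4.65
tool_pos: [450.9, 53.9, 24.9]
eef_rot: [-64.8, 89.9, -179.8]
ft_force: [-0.1, -0.3, -0.6]
width: 0.2
```

```bash
python3 - <<'E'
from h import *
s=ctrl.read_state();print(s["t"],s["tool_pos"].round(1),s["ft_force"].round(2),RR(s["eef_rot"]).round(3)[:,1])
im,d=vision.snapshot("wrist"); save(im,"pics/w5.png")
im,d=vision.snapshot("side");save(cv2.resize(im[130:230,290:390],None,fx=6,fy=6),"pics/b5.png")
E
```

```text
4.65 [450.9  53.9  24.9] [-0.11 -0.28 -0.56] [ 0.906 -0.423 -0.002]
```

View pics/w5.png

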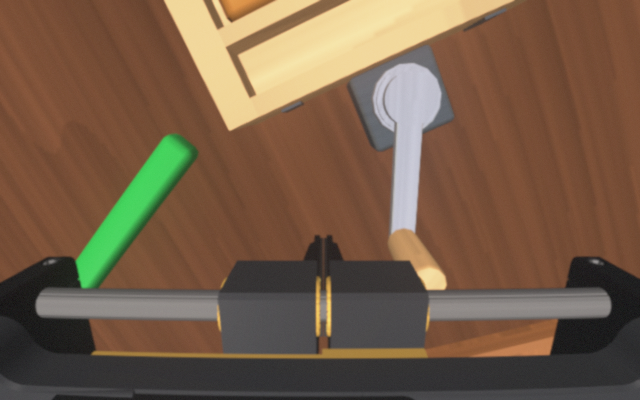

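View pics/b5.png

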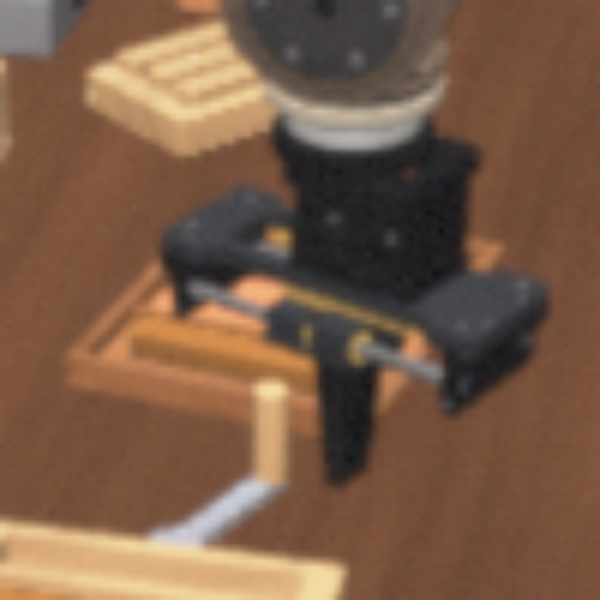

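```bash
cat > arc.py <<'E'
from h import *
pv=np.array([526,109.5]); o=18; th0=np.radians(-114.5)-np.arctan2(o,80); r=np.hypot(80,o)
P=lambda a:pv+r*np.array([np.cos(th0+a),np.sin(th0+a)])
if __name__=="__main__":
    for i in range(34): print(i+1,round((i+1)*.06,2),(P((i+1)*.06)-P(i*.06)).round(1),P(i*.06+.06).round(1))
E
python3 arc.py
```

```text
1 0.06 [ 4.  -2.9] [480.5  41.3]
2 0.12 [ 4.2 -2.6] [484.6  38.7]
3 0.18 [ 4.3 -2.4] [488.9  36.4]
4 0.24 [ 4.5 -2.1] [493.4  34.3]
5 0.3 [ 4.6 -1.8] [498.   32.4]
6 0.36 [ 4.7 -1.5] [502.6  30.9]
7 0.42 [ 4.8 -1.3] [507.4  29.6]
8 0.48 [ 4.8 -1. ] [512.2  28.7]
9 0.54 [ 4.9 -0.7] [517.1  28. ]
10 0.6 [ 4.9 -0.4] [522.   27.6]
11 0.66 [ 4.9 -0.1] [526.9  27.5]
12 0.72 [4.9 0.2] [531.8  27.7]
13 0.78 [4.9 0.5] [536.7  28.2]
14 0.84 [4.9 0.8] [541.6  29. ]
15 0.9 [4.8 1.1] [546.4  30.1]
16 0.96 [4.7 1.4] [551.1  31.4]
17 1.02 [4.6 1.6] [555.7  33.1]
18 1.08 [4.5 1.9] [560.3  35. ]
19 1.14 [4.4 2.2] [564.7  37.2]
20 1.2 [4.3 2.4] [568.9  39.6]
21 1.26 [4.1 2.7] [573.   42.3]
22 1.32 [3.9 2.9] [577.   45.3]
23 1.38 [3.8 3.2] [580.7  48.5]
24 1.44 [3.6 3.4] [584.3  51.8]
25 1.5 [3.4 3.6] [587.7  55.4]
26 1.56 [3.1 3.8] [590.8  59.2]
27 1.62 [2.9 4. ] [593.7  63.2]
28 1.68 [2.7 4.1] [596.3  67.4]
29 1.74 [2.4 4.3] [598.7  71.7]
30 1.8 [2.1 4.4] [600.9  76.1]
31 1.86 [1.9 4.6] [602.8  80.6]
32 1.92 [1.6 4.7] [604.3  85.3]
33 1.98 [1.3 4.7] [605.7  90. ]
34 2.04 [1.  4.8] [606.7  94.8]
```

>>> {"method": "servo_tool", "body": {"commands": [[[0.0085,-0.0032,0],[0,0,0],0.0],[[0.0085,-0.0032,0],[0,0,0],0.0],[[0.0085,-0.0033,0],[0,0,0],0.0],[[0,0,0],[0,0,0],0.0]]}}

```text
t: 5.08
tool_pos: [479.2, 43.3, 26.6]
eef_rot: [109.1, 89.9, -6.0]
ft_force: [-0.1, 0.2, -1.0]
width: 0.5
```

No contact yet; start the arc.

>>> {"method": "servo_tool", "body": {"commands": [[[0.004,-0.0029,0],[0,0,0.06],0.0],[[0.0042,-0.0026,0],[0,0,0.06],0.0],[[0.0043,-0.0024,0],[0,0,0.06],0.0],[[0.0045,-0.0021,0],[0,0,0.06],0.0]]}}

```text
t: 5.42
tool_pos: [493.4, 34.1, 26.0]
eef_rot: [-86.9, 89.9, 172.0]
ft_force: [-4.7, 2.5, 0.5]
width: 0.8
```

```bash
python3 - <<'E'
from h import *
s=ctrl.read_state();print(s["t"],s["tool_pos"].round(1),s["ft_force"].round(2),RR(s["eef_rot"]).round(3)[:,1])
im,d=vision.snapshot("wrist"); save(im,"pics/w6.png")
E
```

```text
5.4167 [493.4  34.1  26. ] [-4.73  2.46  0.52] [ 0.981 -0.192 -0.002]
```

View pics/w6.png

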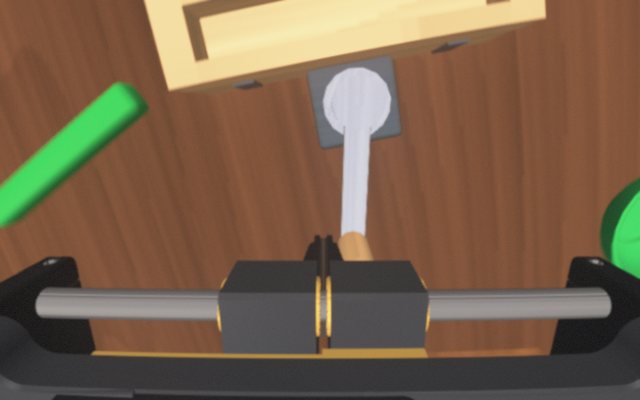

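>>> {"method": "servo_tool", "body": {"commands": [[[0.0046,-0.0018,0],[0,0,0.06],0.0],[[0.0047,-0.0015,0],[0,0,0.06],0.0],[[0.0048,-0.0013,0],[0,0,0.06],0.0],[[0.0048,-0.001,0],[0,0,0.06],0.0],[[0.0049,-0.0007,0],[0,0,0.06],0.0],[[0.0049,-0.0004,0],[0,0,0.06],0.0]]}}

```text
t: 5.97
tool_pos: [522.2, 27.2, 26.1]
eef_rot: [-100.2, 89.9, 179.2]
ft_force: [-5.7, -1.4, 1.1]
width: 0.7
```

>>> {"method": "servo_tool", "body": {"commands": [[[0.0049,-0.0001,0],[0,0,0.06],0.0],[[0.0049,0.0002,0],[0,0,0.06],0.0],[[0.0049,0.0005,0],[0,0,0.06],0.0]]}}

```text
t: 6.22
tool_pos: [536.9, 27.8, 26.1]
eef_rot: [-108.0, 89.9, -178.3]
ft_force: [-4.7, -1.0, 1.1]
width: 0.5
```

```bash
python3 - <<'E'
from h import *
s=ctrl.read_state();print(s["t"],s["tool_pos"].round(1),s["ft_force"].round(2),RR(s["eef_rot"]).round(3)[:,1])
im,d=vision.snapshot("wrist"); save(im,"pics/w7.png")
E
```

```text
6.2167 [536.9  27.8  26.1] [-4.7  -0.98  1.08] [ 0.941  0.338 -0.002]
```

View pics/w7.png

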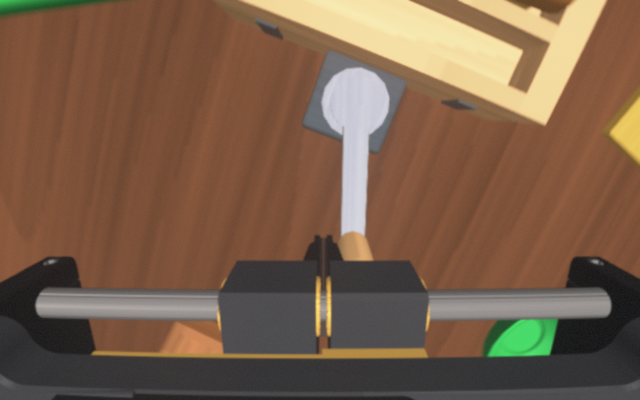

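>>> {"method": "servo_tool", "body": {"commands": [[[0.0049,0.0008,0],[0,0,0.06],0.0],[[0.0048,0.0011,0],[0,0,0.06],0.0]]}}

```text
t: 6.43
tool_pos: [546.6, 29.6, 26.1]
eef_rot: [-112.0, 89.9, -175.5]
ft_force: [-4.8, -2.4, 1.5]
width: 0.7
```

>>> {"method": "servo_tool", "body": {"commands": [[[0.0047,0.0014,0],[0,0,0.06],0.0]]}}

```text
t: 6.52
tool_pos: [551.4, 31.0, 26.1]
eef_rot: [-112.4, 89.9, -172.4]
ft_force: [-4.4, -1.8, 0.6]
width: 0.3
```

>>> {"method": "servo_tool", "body": {"commands": [[[0.0046,0.0016,0],[0,0,0.06],0.0]]}}

```text
t: 6.6
tool_pos: [556.1, 32.6, 26.1]
eef_rot: [-114.8, 89.9, -171.3]
ft_force: [-5.5, -1.5, 1.7]
width: 0.6
```

>>> {"method": "servo_tool", "body": {"commands": [[[0.0045,0.0019,0],[0,0,0.06],0.0]]}}

```text
t: 6.68
tool_pos: [560.6, 34.5, 26.1]
eef_rot: [-118.6, 89.9, -171.7]
ft_force: [-4.7, -2.1, 0.7]
width: 0.6
```

>>> {"method": "servo_tool", "body": {"commands": [[[0.0044,0.0022,0],[0,0,0.06],0.0]]}}

```text
t: 6.77
tool_pos: [564.9, 36.7, 26.1]
eef_rot: [-120.9, 89.9, -170.6]
ft_force: [-3.9, -2.7, 0.5]
width: 0.2
```

>>> {"method": "servo_tool", "body": {"commands": [[[0.0043,0.0024,0],[0,0,0.06],0.0]]}}

```text
t: 6.85
tool_pos: [569.3, 39.1, 26.1]
eef_rot: [-123.2, 89.9, -169.5]
ft_force: [-4.9, -3.5, 0.9]
width: 0.6
```

>>> {"method": "servo_tool", "body": {"commands": [[[0.0041,0.0027,0],[0,0,0.06],0.0]]}}

```text
t: 6.93
tool_pos: [573.0, 41.6, 26.0]
eef_rot: [-123.9, 89.9, -166.7]
ft_force: [-7.6, -8.6, 2.4]
width: 0.4
```

>>> {"method": "servo_tool", "body": {"commands": [[[0.0039,0.0029,0],[0,0,0.06],0.0]]}}

```text
t: 7.02
tool_pos: [576.6, 44.2, 25.9]
eef_rot: [-122.5, 89.8, -161.9]
ft_force: [-7.0, -8.6, 2.8]
width: 0.3
```

```bash
python3 - <<'E'
from h import *
s=ctrl.read_state();print(s["t"],s["tool_pos"].round(1),s["ft_force"].round(2),RR(s["eef_rot"]).round(3)[:,1])
im,d=vision.snapshot("wrist"); save(im,"pics/w8.png")
im,d=vision.snapshot("side");save(cv2.resize(im[160:270,260:400],None,fx=5,fy=5),"pics/b8.png")
E
```

```text
7.0167 [576.6  44.2  25.9] [-6.99 -8.58  2.8 ] [ 0.634  0.773 -0.003]
```

View pics/w8.png

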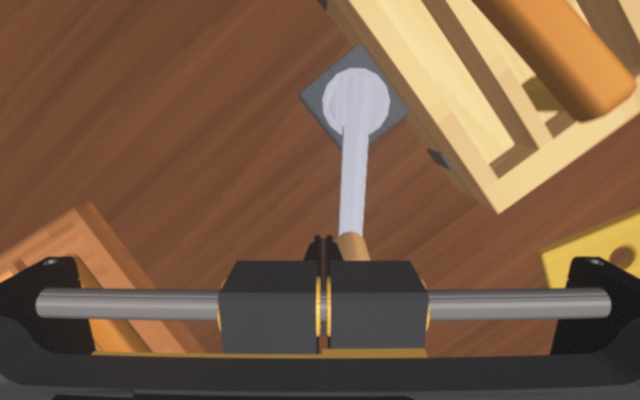

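View pics/b8.png

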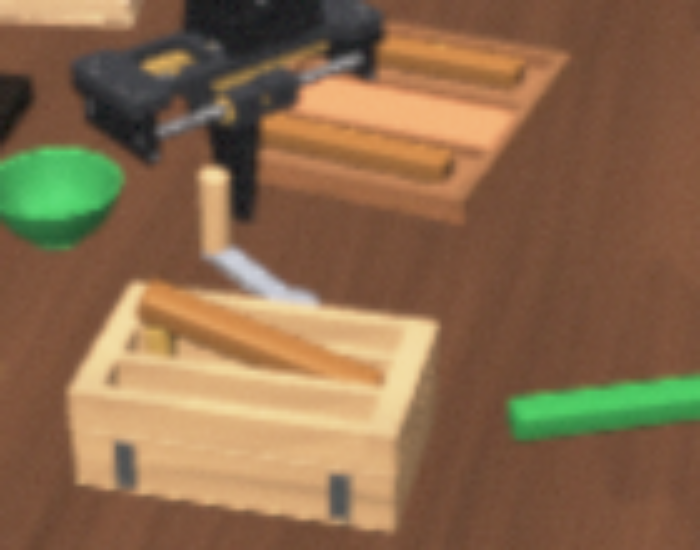

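>>> {"method": "servo_tool", "body": {"commands": [[[0.0038,0.0032,0],[0,0,0.06],0.0],[[0.001,0.001,0],[0,0,0],0.0]]}}

```text
t: 7.28
tool_pos: [581.4, 48.3, 25.9]
eef_rot: [-126.1, 89.8, -162.0]
ft_force: [-7.3, -8.3, 0.6]
width: 0.1
```

>>> {"method": "servo_tool", "body": {"commands": [[[-0.015,-0.02,0],[0,0,0],0.0],[[-0.015,-0.02,0],[0,0,0],0.0],[[0,0,0.035],[0,0,0],0.0],[[0,0,0.035],[0,0,0],0.0],[[0,0,0.035],[0,0,0.08],0.0],[[0,0.02,0.01],[0,0,0.09],0.02],[[-0.002,0.03,0],[0,0,0.09],0.04],[[-0.002,0.03,0],[0,0,0.09],0.04],[[-0.002,0.03,0],[0,0,0.09],0.04],[[-0.002,0.03,0],[0,0,0.09],0.04],[[-0.002,0.03,0],[0,0,0.09],0.04],[[0,0.01,0],[0,0,0],0.04],[[0,0,0],[0,0,0],0.04]]}}

```text
t: 8.37
tool_pos: [542.6, 191.0, 141.2]
eef_rot: [26.8, 89.9, 26.3]
ft_force: [-0.0, -0.2, -0.2]
width: 39.7
```

```bash
python3 - <<'E'
from h import *
s=ctrl.read_state();print(s["t"],s["joints"].round(1),s["tool_pos"].round(1),s["ft_force"].round(2),RR(s["eef_rot"]).round(3)[:,1],s["width"])
c=cam("wrist");im,d=vision.snapshot("wrist"); save(im,"pics/w9.png");np.save("w9d.npy",d)
im,d=vision.snapshot("side");save(cv2.resize(im[160:270,260:400],None,fx=5,fy=5),"pics/b9.png")
E
```

```text
8.3667 [ 12.8  26.2  98.8   0.   54.9 -76.7] [542.6 191.  141.2] [-0.05 -0.2  -0.21] [0.008 1.    0.   ] 39.67686644644163
```

View pics/w9.png

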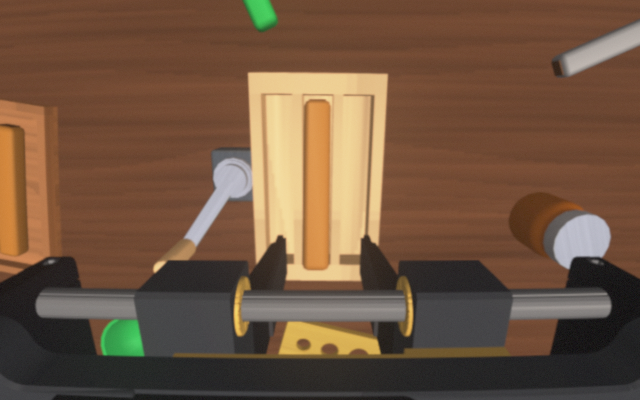

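View pics/b9.png

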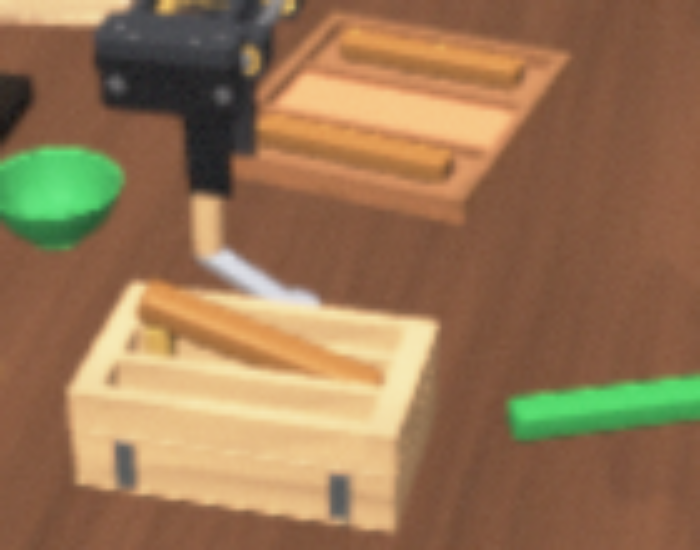

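```bash
python3 - <<'E'
from h import *
c=cam("wrist");im=cv2.imread("pics/w9.png");d=np.load("w9d.npy")
hsv=cv2.cvtColor(im,cv2.COLOR_BGR2HSV)
for p in [(317,130),(317,200),(316,260),(280,180),(350,180),(326,230)]: print(p,hsv[p[1],p[0]])
m=(hsv[...,1]>165)&(hsv[...,0]<16)&(hsv[...,2]>120); b=np.zeros_like(m); b[90:275,290:345]=1; m&=b
ys,xs=np.nonzero(m&(d>0)); P=atdepth(c,np.c_[xs,ys],d[ys,xs])
# top plane, middle strip
o=P[:,1].copy();cx=np.median(o); k=abs(P[:,1]-cx)<7; k&=(P[:,0]>480)&(P[:,0]<585)
A=np.c_[P[k,0],P[k,1],np.ones(k.sum())];co=np.linalg.lstsq(A,P[k,2],rcond=None)[0]
print(len(P),co,"slope deg",np.degrees(np.arctan(co[0])),"rms",np.std(A@co-P[k,2]))
for r in range(100,272,15):
    q=np.nonzero(m[r])[0]; 
    if len(q)>4:
        z=(d[r,q[len(q)//2]]); L=atdepth(c,[(q[0]-.5,r),(q[-1]+.5,r)],[z,z]); print(r,q[0],q[-1],L.round(1).tolist())
# mould refine: top corners in view at z=64
print(atz(c,[(249,73),(387,73)],64).round(1))
for q in ["cigar_mid","cigar_head","mould","post","pivot"]:
    for x in vision.pinpoint("wrist",q)[:2]: print(q,round(x["conf"],2),np.round(x["pixel"],1))
E
```

```text
(317, 130) [ 15 163 221]
(317, 200) [ 15 162 222]
(316, 260) [ 15 165 218]
(280, 180) [ 22  87 243]
(350, 180) [ 20  96 239]
(326, 230) [ 14 170 211]
1855 [  0.31225733  -0.18638135 -49.08923505] slope deg 17.34135687390403 rms 0.7852282966225126
115 316 328 [[470.3, 182.5, 62.6], [470.4, 193.0, 62.6]]
130 318 328 [[482.1, 184.0, 66.1], [482.2, 192.9, 66.1]]
145 319 328 [[493.7, 184.7, 70.8], [493.8, 192.8, 70.8]]
160 318 328 [[505.4, 183.8, 74.1], [505.5, 192.7, 74.1]]
175 307 328 [[517.0, 174.8, 77.0], [517.2, 192.6, 77.0]]
190 312 327 [[528.4, 178.8, 81.5], [528.5, 191.6, 81.5]]
205 309 327 [[539.9, 176.3, 84.8], [540.1, 191.5, 84.8]]
220 309 327 [[551.7, 176.2, 87.4], [551.9, 191.4, 87.4]]
235 306 327 [[562.5, 173.8, 92.7], [562.7, 191.3, 92.7]]
250 306 327 [[574.1, 173.6, 95.7], [574.3, 191.2, 95.6]]
265 306 326 [[585.6, 173.5, 99.1], [585.7, 190.3, 99.1]]
[[437.4 130.6  64. ]
 [438.5 239.3  64. ]]
cigar_mid 0.89 [623.7  37.7]
cigar_mid 0.63 [316.3 183.2]
cigar_head 0.91 [314.8 267.5]
cigar_head 0.82 [266.3  23.8]
mould 0.76 [318.5 171.4]
post 0.7 [162.9 272.2]
pivot 0.66 [217.5 188.1]
```

```bash
python3 - <<'E'
from h import *
c=cam("wrist");im=cv2.imread("pics/w9.png");d=np.load("w9d.npy")
hsv=cv2.cvtColor(im,cv2.COLOR_BGR2HSV)
m=(hsv[...,1]>140)&(hsv[...,0]<18)&(hsv[...,2]>140); b=np.zeros_like(m); b[85:280,295:340]=1; m&=b
mid=[]
for r in range(95,280,8):
    q=np.nonzero(m[r])[0]
    if len(q)>4:
        cc=(q[0]+q[-1])/2; z=np.median(d[r,int(cc)-3:int(cc)+4]); L=atdepth(c,[(q[0]-.5,r),(cc,r),(q[-1]+.5,r)],[z]*3); print(r,q[0],q[-1],L[1].round(1),L[[0,2],1].round(1)); mid.append(L[1])
mid=np.array(mid)[1:-1]; print(np.polyfit(mid[:,0],mid[:,1],1),np.polyfit(mid[:,0],mid[:,2],1))
E
```

```text
103 306 328 [461.  183.2  59.7] [173.9 192.6]
111 305 329 [467.4 183.2  61.8] [173.  193.3]
119 305 329 [473.7 183.1  64. ] [173.  193.3]
127 304 329 [479.9 182.7  65.8] [172.1 193.2]
135 304 329 [486.2 182.6  67.9] [172.1 193.1]
143 304 329 [492.4 182.6  70.3] [172.1 193. ]
151 304 329 [498.6 182.5  71.9] [172. 193.]
159 304 329 [504.8 182.5  74.1] [172.  192.9]
167 304 329 [511.  182.4  75.8] [171.9 192.9]
175 304 329 [517.3 182.3  77.3] [171.9 192.8]
183 304 329 [523.3 182.3  79.8] [171.9 192.7]
191 304 328 [529.4 181.8  81.8] [171.8 191.9]
199 304 328 [535.6 181.8  83.5] [171.8 191.8]
207 304 328 [541.5 181.7  86.1] [171.8 191.7]
215 304 328 [547.9 181.7  87.2] [171.7 191.7]
223 304 328 [553.9 181.6  89.4] [171.6 191.6]
231 304 328 [560.  181.6  91.4] [171.6 191.5]
239 303 328 [565.9 181.1  93.7] [170.8 191.5]
247 303 328 [572.  181.1  95.3] [170.7 191.4]
255 303 328 [578.1 181.   97.2] [170.7 191.4]
263 303 328 [584.3 180.9  98.8] [170.6 191.3]
[-1.84444961e-02  1.91731574e+02] [  0.31890903 -87.12698632]
```

>>> {"method": "servo_tool", "body": {"commands": [[[0,-0.003,-0.01],[0,-0.08,-0.01],0.04],[[0,-0.003,-0.01],[0,-0.08,0],0.04],[[0,-0.0035,-0.01],[0,-0.08,0],0.04],[[0.0005,0,-0.009],[0,-0.065,0],0.04],[[0,0,0],[0,0,0],0.04],[[0,0,0],[0,0,0],0.04]]}}

```text
t: 9.22
tool_pos: [542.9, 179.2, 102.2]
eef_rot: [0.9, 72.7, -0.2]
ft_force: [-0.1, 0.6, 0.5]
width: 39.7
```

```bash
python3 - <<'E'
from h import *
s=ctrl.read_state();print(s["t"],s["joints"].round(1),s["tool_pos"].round(1),s["ft_force"].round(2),RR(s["eef_rot"]).round(3).tolist(),s["width"])
R=RR(s["eef_rot"]);c=cam("wrist");im,d=vision.snapshot("wrist"); save(im,"pics/w10.png")
hsv=cv2.cvtColor(im[...,::-1].copy(),cv2.COLOR_BGR2HSV)
m=(hsv[...,1]>140)&(hsv[...,0]<18)&(hsv[...,2]>140); b=np.zeros_like(m); b[60:300,290:345]=1; m&=b
mid=[]
for r in range(60,300,8):
    q=np.nonzero(m[r])[0]
    if len(q)>4:
        cc=(q[0]+q[-1])/2; z=np.median(d[r,int(cc)-3:int(cc)+4]); L=atdepth(c,[(q[0]-.5,r),(cc,r),(q[-1]+.5,r)],[z]*3); mid.append(L[1]); print(r,q[0],q[-1],L[1].round(1))
E
```

```text
9.2167 [ 13.9  23.9 114.2  -9.7  25.4 -66.9] [542.9 179.2 102.2] [-0.13  0.61  0.54] [[0.298, 0.017, 0.954], [-0.001, 1.0, -0.018], [-0.955, 0.004, 0.298]] 39.72671345113268
84 320 344 [460.1 185.7  59.2]
92 319 344 [464.6 185.3  61.1]
100 319 344 [469.3 185.3  62.2]
108 319 344 [473.7 185.2  64.6]
116 319 344 [478.6 185.2  65.4]
124 319 344 [483.4 185.1  66.7]
132 319 344 [487.9 185.   68.9]
140 319 344 [492.7 185.   70.7]
148 319 344 [497.9 184.9  71.5]
156 319 344 [502.8 184.9  73.1]
164 319 344 [507.6 184.8  75.2]
172 319 344 [512.9 184.7  76.3]
180 319 344 [517.8 184.7  78.3]
188 319 344 [522.9 184.6  80.1]
196 319 344 [528.2 184.6  81.6]
204 319 344 [533.7 184.5  83. ]
212 319 344 [538.9 184.4  85. ]
220 319 344 [544.5 184.4  86.5]
228 319 344 [549.7 184.3  88.7]
236 319 344 [555.9 184.2  89.6]
244 319 344 [561.4 184.2  91.7]
252 319 344 [566.8 184.1  93.9]
260 320 344 [572.7 184.4  95.7]
268 320 344 [578.9 184.3  97.3]
276 320 344 [585.  184.3  99.1]
```

View pics/w10.png

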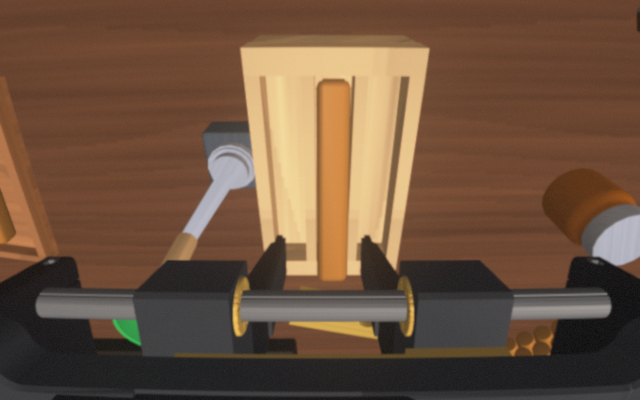

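```bash
cat > cg.py <<'E'
from h import *
def run():
    s=ctrl.read_state();print(s["t"],s["tool_pos"].round(2),s["qvel"].round(2))
    c=cam("wrist");im,d=vision.snapshot("wrist")
    hsv=cv2.cvtColor(im[...,::-1].copy(),cv2.COLOR_BGR2HSV)
    m=(hsv[...,1]>140)&(hsv[...,0]<18)&(hsv[...,2]>140)
    b=np.zeros_like(m); b[60:300,285:375]=1; m&=b
    R=RR(s["eef_rot"])
    mid=[];X=[]
    for r in range(90,275,6):
        q=np.nonzero(m[r])[0]
        if len(q)>4:
            cc=(q[0]+q[-1])/2; z=np.median(d[r,int(cc)-3:int(cc)+4]); mid.append(atdepth(c,(cc,r),z)[0]); X.append((q[0],q[-1]))
    mid=np.array(mid); print(X[::6])
    py=np.polyfit(mid[:,0],mid[:,1],1);pz=np.polyfit(mid[:,0],mid[:,2],1)
    print("y@550",np.polyval(py,550),"yaw",np.degrees(np.arctan(py[0])),"z@550",np.polyval(pz,550),"slope",np.degrees(np.arctan(pz[0])))
    q=(np.array([550,np.polyval(py,550),np.polyval(pz,550)])-s["tool_pos"])@R
    print("in tool",q)
    return im,d
E
python3 - <<'E'
from cg import *
for i in range(3): run()
E
```

```text
9.2667 [543.89 179.43 102.79] [-0.17  0.05 -1.24 -0.08 -0.05  0.08]
[(np.int64(318), np.int64(349)), (np.int64(318), np.int64(349)), (np.int64(317), np.int64(348)), (np.int64(318), np.int64(347)), (np.int64(319), np.int64(346)), (np.int64(319), np.int64(345))]
y@550 185.18673617878483 yaw -1.0739927052699787 z@550 88.33631576012485 slope 17.5657548981946
in tool [15.61134052  5.79274857  1.39976162]
9.3167 [544.36 179.54 103.  ] [-0.08  0.05 -0.14 -0.42 -0.67  0.34]
[(np.int64(318), np.int64(349)), (np.int64(318), np.int64(349)), (np.int64(317), np.int64(348)), (np.int64(318), np.int64(347)), (np.int64(319), np.int64(346)), (np.int64(319), np.int64(345))]
y@550 185.19338800469285 yaw -1.1938394378849069 z@550 88.46575323471913 slope 17.68645556152928
in tool [15.55705866  5.67898702  0.91477739]
9.3667 [544.42 179.58 102.98] [ 0.25 -0.07  0.4  -0.42 -0.67  0.48]
[(np.int64(318), np.int64(349)), (np.int64(318), np.int64(348)), (np.int64(318), np.int64(348)), (np.int64(318), np.int64(347)), (np.int64(318), np.int64(346)), (np.int64(319), np.int64(345))]
y@550 185.18109099627836 yaw -1.195381213078504 z@550 88.3408991975644 slope 17.64737799898256
in tool [15.63839306  5.6240586   0.8240078 ]
```

>>> {"method": "servo_tool", "body": {"commands": [[[0,0.0056,0],[0,0,0],0.04],[[0.0044,0,-0.0134],[0,0,0],0.04],[[0.0044,0,-0.0134],[0,0,0],0.04],[[0.0044,0,-0.0134],[0,0,0],0.04],[[0,0,0],[0,0,0],0.04],[[0,0,0],[0,0,0],0.04]]}}

```text
t: 9.92
tool_pos: [556.4, 185.4, 61.7]
eef_rot: [0.9, 72.6, -0.1]
ft_force: [-0.6, -0.1, 0.7]
width: 39.9
```

```bash
python3 - <<'E'
from cg import *
im,d=run();save(im,"pics/w11.png")
E
```

```text
9.9167 [556.36 185.38  61.66] [ 0.05 -1.45  0.02  0.15  0.23 -0.29]
[(np.int64(306), np.int64(343)), (np.int64(306), np.int64(343)), (np.int64(307), np.int64(342)), (np.int64(307), np.int64(342)), (np.int64(308), np.int64(341)), (np.int64(308), np.int64(341))]
y@550 185.57691633963856 yaw -0.9879666171458064 z@550 88.21363164422746 slope 17.46949302620803
in tool [-27.23562629   0.20938789   1.86954902]
```

View pics/w11.png

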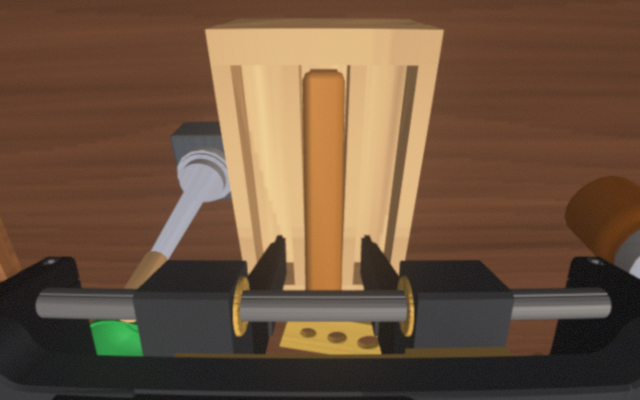

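>>> {"method": "servo_tool", "body": {"commands": [[[0.002,0,-0.0066],[0,0,0],0.04],[[0.002,0,-0.0066],[0,0,0],0.04],[[0.002,0,-0.0066],[0,0,0],0.04],[[0.002,0,-0.0066],[0,0,0],0.04],[[0,0,0],[0,0,0],0.04],[[0,0,0],[0,0,0],0.04]]}}

```text
t: 10.47
tool_pos: [564.2, 185.2, 35.0]
eef_rot: [0.9, 72.6, -0.1]
ft_force: [1.1, -0.9, 0.4]
width: 40.0
```

```bash
python3 - <<'E'
from cg import *
im,d=run();save(im,"pics/w12.png"); print(ctrl.read_state()["ft_force"])
im,d=vision.snapshot("side");save(cv2.resize(im[160:270,260:400],None,fx=5,fy=5),"pics/b12.png")
E
```

```text
10.4667 [564.2  185.16  34.96] [ 0.1  -0.82 -0.11  0.25  0.28 -0.2 ]
[(np.int64(304), np.int64(348)), (np.int64(305), np.int64(347)), (np.int64(305), np.int64(346)), (np.int64(306), np.int64(345)), (np.int64(306), np.int64(345)), (np.int64(307), np.int64(344))]
y@550 185.61501870745178 yaw -1.103250457462812 z@550 88.3058568850462 slope 17.476133256263733
in tool [-55.15099516   0.4608101    2.40992971]
[-0.01310537 -0.15552306 -0.3375693 ]
```

View pics/b12.png

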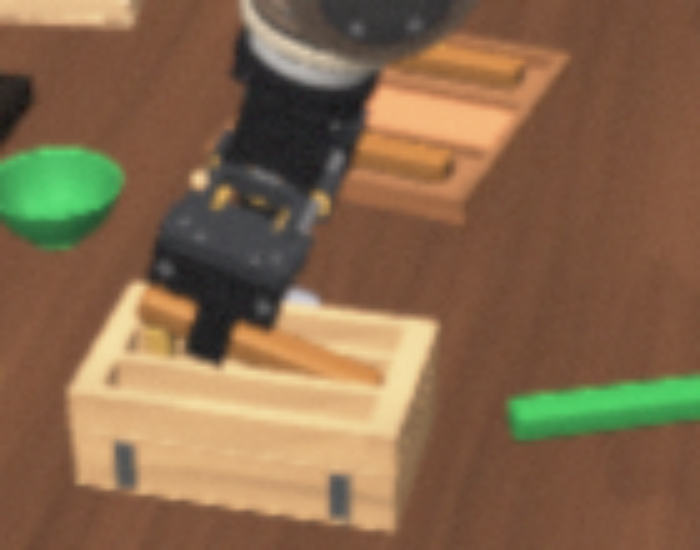

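Well aligned; fingers straddle the cigar. Close.

>>> {"method": "servo_tool", "body": {"commands": [[[0,0,0],[0,0,0],0.03],[[0,0,0],[0,0,0],0.025],[[0,0,0],[0,0,0],0.015],[[0,0,0],[0,0,0],0.015],[[0,0,0],[0,0,0],0.015],[[0,0,0],[0,0,0],0.015]], "grip_force": 25}}

```text
t: 11.07
tool_pos: [564.4, 185.3, 35.7]
eef_rot: [0.9, 72.5, -0.0]
ft_force: [-0.5, -0.5, 1.8]
width: 22.0
```

>>> {"method": "servo_tool", "body": {"commands": [[[0,0,0.005],[0,0,0],0.015],[[0,0,0.008],[0,0,0],0.015],[[0,0,0.01],[0,0,0],0.015],[[0,0,0.015],[0,0,0],0.015],[[0,0,0.02],[0,0,0],0.015],[[0,0,0.02],[0,0,0],0.015],[[0,0,0.02],[0,0,0],0.015],[[0,0,0.012],[0,0,0],0.015],[[0,0,0],[0,0,0],0.015]]}}

```text
t: 11.82
tool_pos: [565.5, 185.7, 149.3]
eef_rot: [1.2, 72.2, 0.2]
ft_force: [-0.9, 0.6, -0.5]
width: 21.5
```

```bash
python3 - <<'E'
from h import *
s=ctrl.read_state();print(s["t"],s["tool_pos"].round(1),s["width"],s["ft_force"])
im,d=vision.snapshot("wrist");save(im,"pics/w13.png")
im,d=vision.snapshot("side");save(cv2.resize(im[120:270,240:400],None,fx=5,fy=5)[:, :],"pics/b13.png")
# tray from scene
c=cam("scene");im,d=vision.snapshot("scene");save(cv2.resize(im[150:260,170:300],None,fx=6,fy=5,interpolation=cv2.INTER_CUBIC)[:, :],"pics/t13.png")
E
```

```text
11.8167 [565.5 185.7 149.3] 21.518615981952085 [-0.87899226  0.62513062 -0.47636618]
```

View pics/w13.png

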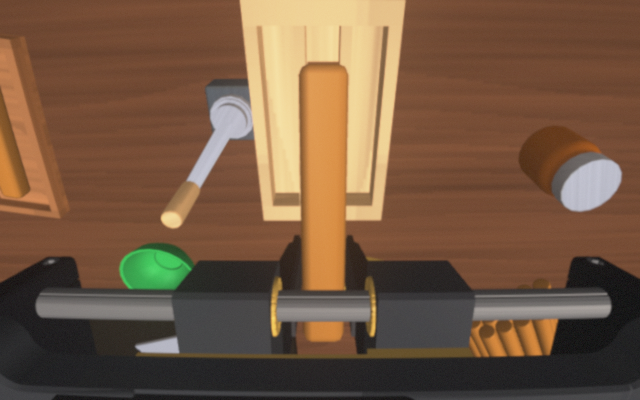

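View pics/b13.png

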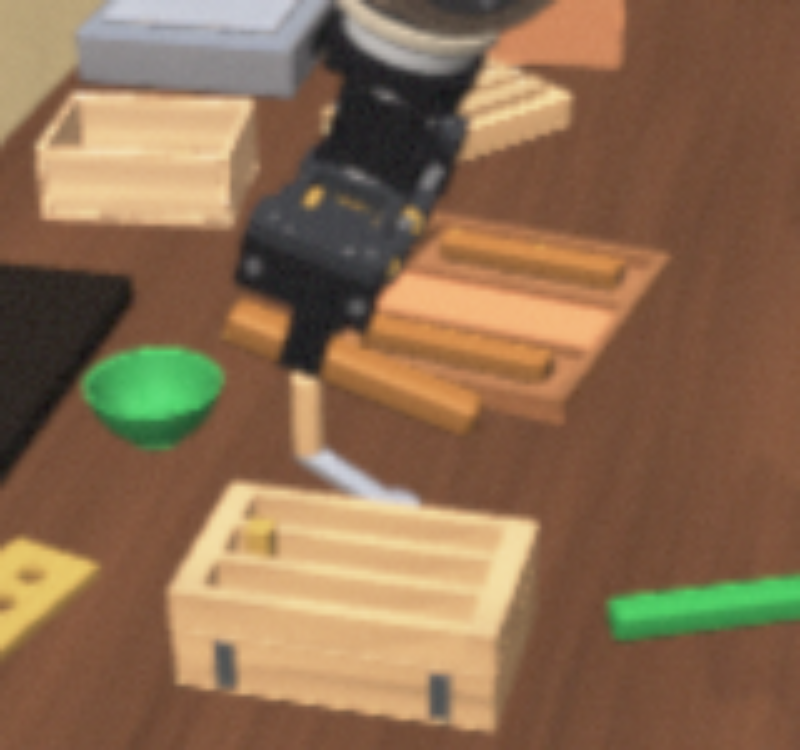

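View pics/t13.png

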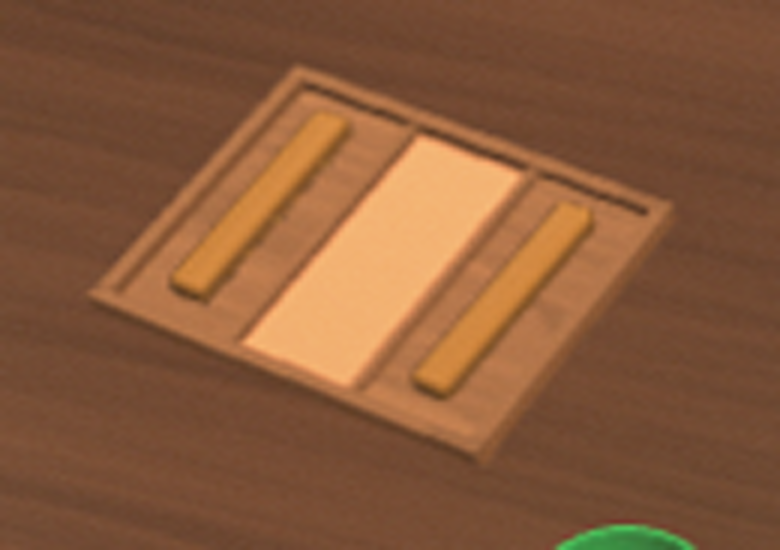

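```bash
python3 - <<'E'
from h import *
M=np.array(vision.camera_params("wrist")["mount"]);K,k1,R,e=cam("wrist");c=(K,k1,M[:3,:3],M[:3,3])
im,d=vision.snapshot("wrist")
for r in (58,60,62,64,66,68,72,80,120,180,220,330,336,340,344):
    print(r,atdepth(c,(324,r),d[r,324]).round(1))
s=ctrl.read_state();print(s["tool_pos"],s["joints"].round(1),RR(s["eef_rot"]).round(3).tolist())
E
```

```text
58 [[  75.4    0.  -115.5]]
60 [[  75.6    0.  -114.1]]
62 [[-51.   -0.3 -96.1]]
64 [[-50.4  -0.3 -95.3]]
66 [[-52.6  -0.3 -94.2]]
68 [[-52.9  -0.3 -93.4]]
72 [[-54.4  -0.3 -91.6]]
80 [[-53.9  -0.3 -88.4]]
120 [[-55.4  -0.3 -71.7]]
180 [[-55.   -0.3 -45.1]]
220 [[-54.4  -0.2 -25.8]]
330 [[-54.8  -0.2  34.2]]
336 [[-208.4   -0.7  -75.4]]
340 [[-53.6  -0.2  41.3]]
344 [[237.7   0.8 268.2]]
[563.90274856 185.17518967 144.89284254] [ 14.   21.8 108.8  -7.8  32.7 -69.1] [[0.299, 0.016, 0.954], [-0.0, 1.0, -0.017], [-0.954, 0.005, 0.299]]
```

>>> {"method": "servo_tool", "body": {"commands": [[[0,-0.005,0],[0,0.077,0],0.015],[[0,-0.01,0],[0,0.077,0],0.015],[[0,-0.02,0],[0,0.077,0],0.015],[[0,-0.03,0],[0,0.075,0],0.015],[[-0.0007,-0.033,-0.002],[0,0,-0.0164],0.015],[[-0.0007,-0.033,-0.002],[0,0,-0.0164],0.015],[[-0.0007,-0.033,-0.002],[0,0,-0.0164],0.015],[[-0.0007,-0.033,-0.002],[0,0,-0.0164],0.015],[[-0.0007,-0.033,-0.002],[0,0,-0.0164],0.015],[[-0.0007,-0.033,-0.002],[0,0,-0.0164],0.015],[[-0.0007,-0.033,-0.002],[0,0,-0.0164],0.015],[[-0.0007,-0.033,-0.002],[0,0,-0.0164],0.015],[[-0.0007,-0.033,-0.002],[0,0,-0.0164],0.015],[[-0.0007,-0.02,-0.002],[0,0,-0.0164],0.015],[[0,-0.01,0],[0,0,0],0.015],[[0,0,0],[0,0,0],0.015],[[0,0,0],[0,0,0],0.015],[[0,0,0],[0,0,0],0.015]]}}

```text
t: 13.52
tool_pos: [557.3, -205.4, 125.3]
eef_rot: [176.1, 89.9, 165.8]
ft_force: [0.4, -0.7, -1.0]
width: 21.8
```

```bash
python3 - <<'E'
from h import *
s=ctrl.read_state();print(s["t"],s["tool_pos"].round(1),s["joints"].round(1),s["width"],RR(s["eef_rot"]).round(3).tolist())
im,d=vision.snapshot("wrist");save(im,"pics/w14.png");np.save("w14d.npy",d)
im,d=vision.snapshot("side");save(cv2.resize(im[80:220,240:400],None,fx=5,fy=5),"pics/b14.png")
E
```

```text
13.5167 [ 557.3 -205.4  125.3] [ -26.6   28.8   97.    -0.    54.3 -106.3] 21.758387394165812 [[-0.002, 0.179, 0.984], [0.0, 0.984, -0.179], [-1.0, 0.0, -0.002]]
```

View pics/w14.png

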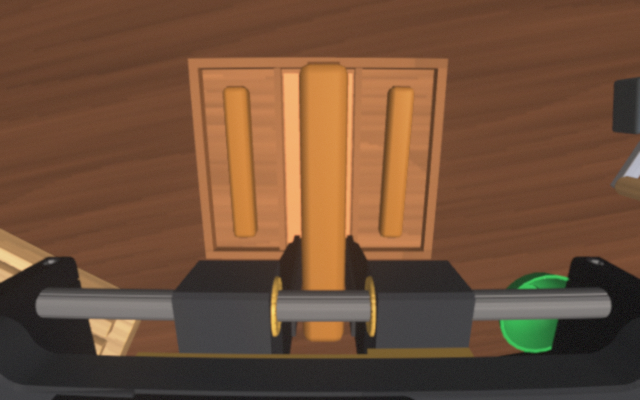

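View pics/b14.png

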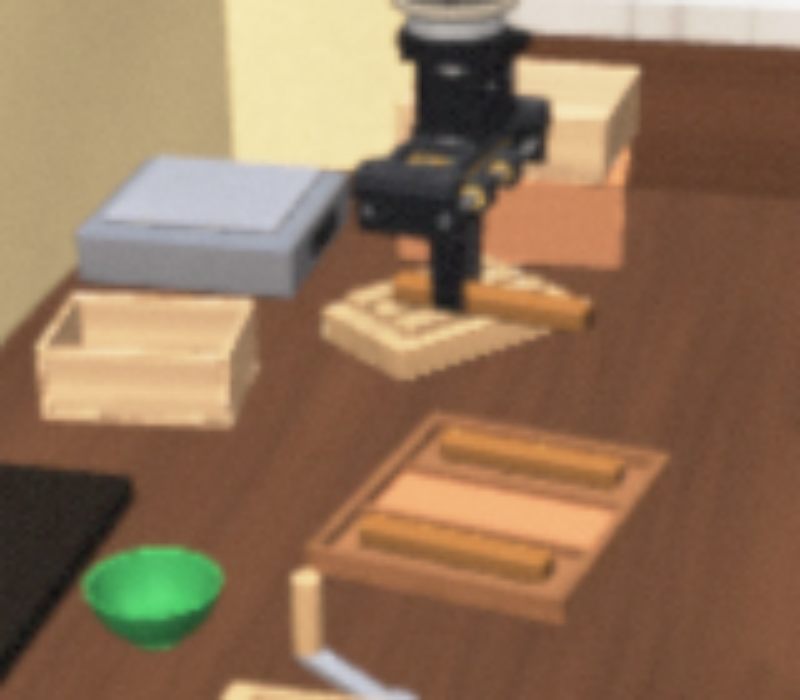

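```bash
python3 - <<'E'
from fit import *
s=ctrl.read_state();print(s["tool_pos"],s["qvel"].round(1))
c=cam("wrist")
W=atz(c,[(190,59),(447,59),(433,258),(205,258)],18)[:,:2]
t,y,r=rfit(np.array([(-94,-113),(-94,113),(94,113),(94,-113.)]),W);print(t,y,r.round(1))
u=np.array([np.cos(np.radians(y)),np.sin(np.radians(y))]);print("TCP target",t+27*u)
E
```

```text
[ 557.52666264 -205.35543703  125.66316017] [-0.1 -0.1 -0.2 -0.1 -0.  -0.1]
[ 530.41791724 -205.43337769] -10.298808633445828 [[ 0.8  1.3]
 [ 0.4 -1.5]
 [-0.4  1.7]
 [-0.8 -1.5]]
TCP target [ 556.98291364 -210.26048513]
```

>>> {"method": "servo_tool", "body": {"commands": [[[0,-0.004,-0.015],[0,0,0],0.015],[[0,0,-0.02],[0,0,0],0.015],[[0,0,-0.02],[0,0,0],0.015],[[0,0,-0.02],[0,0,0],0.015],[[0,0,-0.02],[0,0,0],0.015],[[0,0,-0.02],[0,0,0],0.015],[[0,0,-0.015],[0,0,0],0.015],[[0,0,-0.008],[0,0,0],0.015],[[0,0,0],[0,0,0],0.015],[[0,0,0],[0,0,0],0.015],[[0,0,0],[0,0,0],0.015]]}}

```text
t: 14.53
tool_pos: [558.0, -210.7, -11.4]
eef_rot: [-61.4, 90.0, -71.8]
ft_force: [0.1, -0.6, -0.0]
width: 21.6
```

```bash
python3 - <<'E'
from h import *
s=ctrl.read_state();print(s["t"],s["tool_pos"].round(1),s["joints"].round(1),s["width"],RR(s["eef_rot"]).round(3).tolist(),s["ft_force"])
im,d=vision.snapshot("wrist");save(im,"pics/w15.png");np.save("w14d.npy",d)
im,d=vision.snapshot("side");save(cv2.resize(im[110:220,280:400],None,fx=6,fy=6),"pics/b15.png")
E
```

```text
14.5333 [ 558.  -210.7  -11.4] [-2.700e+01  3.950e+01  1.025e+02 -1.000e-01  3.800e+01 -1.066e+02] 21.613871561842668 [[0.0, 0.18, 0.984], [-0.001, 0.984, -0.18], [-1.0, -0.001, 0.0]] [ 0.06679335 -0.56587168 -0.03489174]
```

View pics/w15.png

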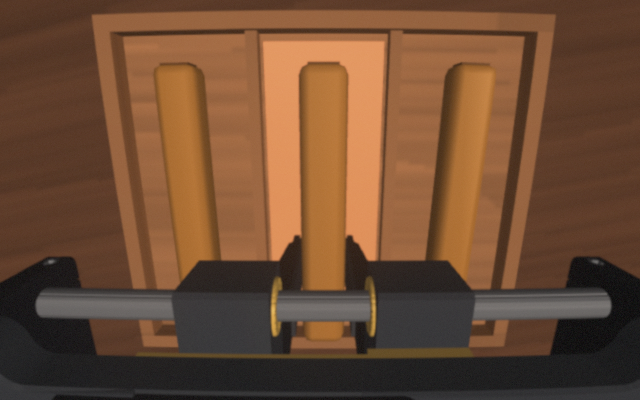

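View pics/b15.png

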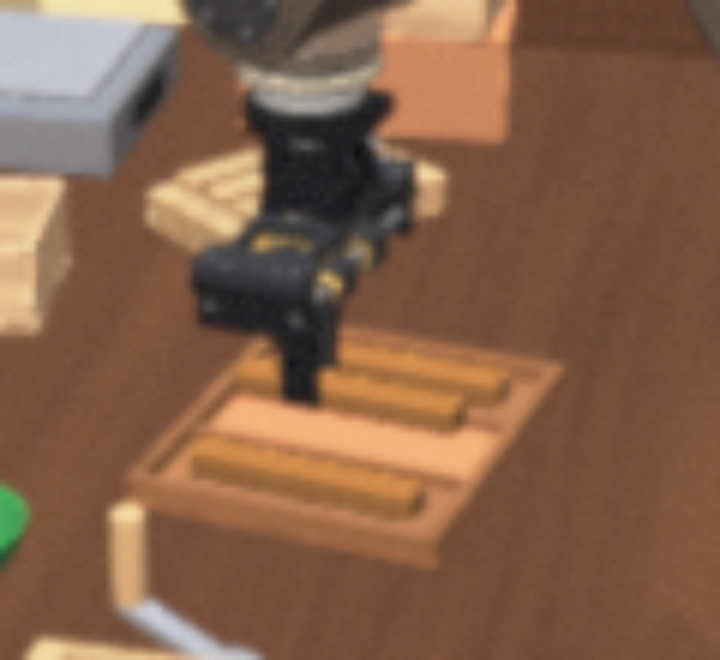

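>>> {"method": "servo_tool", "body": {"commands": [[[0,0,-0.004],[0,0,0],0.015],[[0,0,-0.004],[0,0,0],0.015],[[0,0,-0.002],[0,0,0],0.015],[[0,0,-0.001],[0,0,0],0.015],[[0,0,0],[0,0,0],0.015],[[0,0,0],[0,0,0],0.015]]}}

```text
t: 15.13
tool_pos: [557.3, -210.8, -23.5]
eef_rot: [-167.2, 89.9, -177.5]
ft_force: [-1.1, 0.8, -1.1]
width: 21.7
```

>>> {"method": "servo_tool", "body": {"commands": [[[0,0,-0.001],[0,0,0],0.015],[[0,0,-0.001],[0,0,0],0.015],[[0,0,0],[0,0,0],0.015]]}}

```text
t: 15.38
tool_pos: [557.3, -210.7, -25.6]
eef_rot: [-166.1, 89.9, -176.5]
ft_force: [0.1, 1.1, 0.8]
width: 21.5
```

>>> {"method": "servo_tool", "body": {"commands": [[[0,0,-0.001],[0,0,0],0.015],[[0,0,0],[0,0,0],0.015]]}}

```text
t: 15.55
tool_pos: [557.4, -210.7, -26.5]
eef_rot: [-162.2, 89.9, -172.6]
ft_force: [0.3, 1.3, 0.5]
width: 21.7
```

>>> {"method": "servo_tool", "body": {"commands": [[[0,0,-0.0005],[0,0,0],0.015],[[0,0,0],[0,0,0],0.015]]}}

```text
t: 15.72
tool_pos: [557.4, -210.8, -26.6]
eef_rot: [-154.6, 89.9, -165.0]
ft_force: [-1.4, 0.2, 4.1]
width: 21.6
```

>>> {"method": "servo_tool", "body": {"commands": [[[0,0,-0.0005],[0,0,0],0.015],[[0,0,0],[0,0,0],0.015]]}}

```text
t: 15.88
tool_pos: [557.4, -210.7, -26.6]
eef_rot: [-148.9, 90.0, -159.3]
ft_force: [-2.3, 0.8, 10.5]
width: 21.7
```

>>> {"method": "servo_tool", "body": {"commands": [[[0,0,0.0006],[0,0,0],0.015],[[0,0,0],[0,0,0],0.02],[[0,0,0],[0,0,0],0.024],[[0,0,0],[0,0,0],0.028],[[0,0,0],[0,0,0],0.032],[[0,0,0],[0,0,0],0.032],[[0,0,0],[0,0,0],0.032]], "grip_force": 5}}

```text
t: 16.47
tool_pos: [557.3, -210.7, -27.0]
eef_rot: [-165.1, 89.9, -175.4]
ft_force: [0.4, -0.1, 0.0]
width: 31.7
```

>>> {"method": "servo_tool", "body": {"commands": [[[0,0,0.003],[0,0,0],0.032],[[0,0,0.006],[0,0,0],0.032],[[0,0,0.01],[0,0,0],0.032],[[0,0,0.02],[0,0,0],0.032],[[0,0,0.03],[0,0,0],0.032],[[0,0,0.035],[0,0,0],0.032],[[0,0,0.035],[0,0,0],0.032],[[0,0,0.03],[0,0,0],0.032],[[0,0,0],[0,0,0],0.032],[[0,0,0],[0,0,0],0.032]]}}

```text
t: 17.3
tool_pos: [557.9, -211.0, 144.7]
eef_rot: [-26.5, 89.8, -36.9]
ft_force: [0.2, -0.4, -1.1]
width: 31.6
```

```bash
python3 - <<'E'
from h import *
s=ctrl.read_state();print(s["t"],s["tool_pos"].round(1),s["width"],s["ft_force"])
im,d=vision.snapshot("wrist");save(im,"pics/w16.png")
im,d=vision.snapshot("side");save(cv2.resize(im[110:270,240:400],None,fx=4,fy=4),"pics/b16.png")
im,d=vision.snapshot("scene");save(im,"pics/s16.png")
E
```

```text
17.3 [ 557.9 -211.   144.7] 31.57087978641361 [ 0.24680009 -0.36652626 -1.12972613]
```

View pics/w16.png

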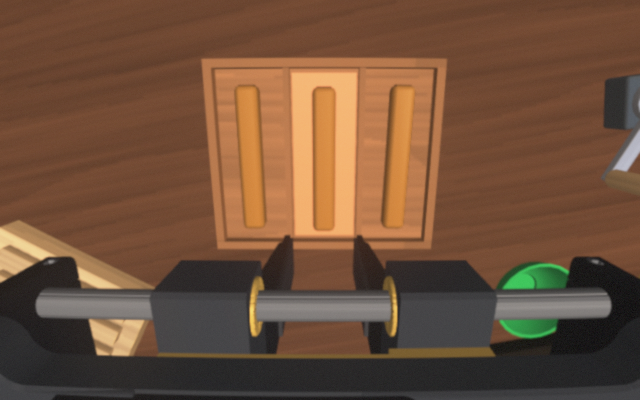

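View pics/b16.png

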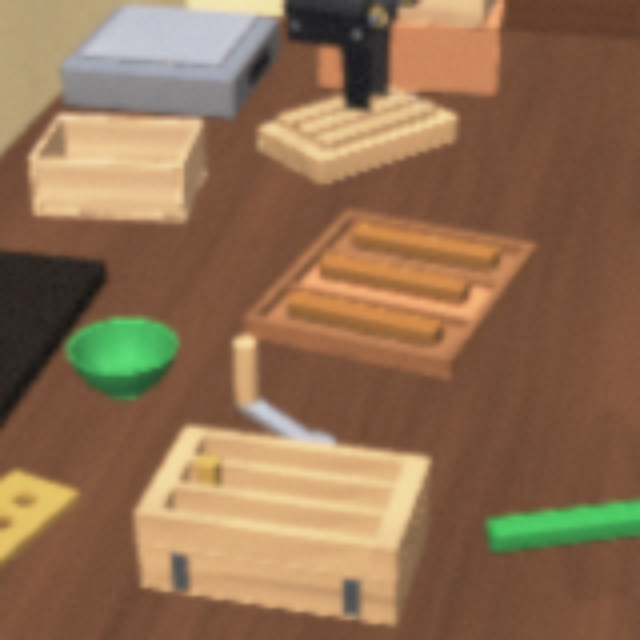

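View pics/s16.png

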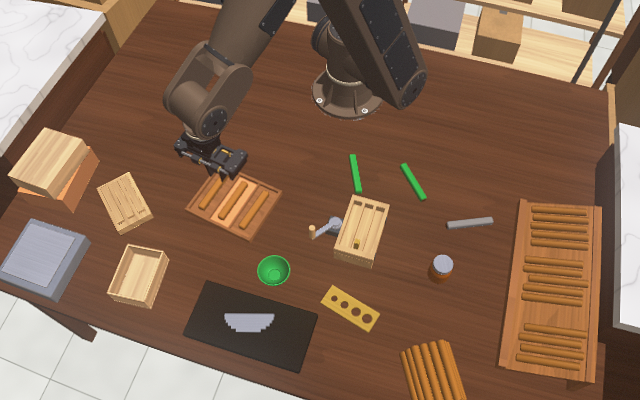

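```bash
python3 -c "
from plant import job_done
print(job_done())"
```

```text
the job is handed in; nothing more can be done
None
```

I pushed the knock-out handle round until its clutch slipped, lifted the raised cigar out, and laid it on the cedar sheet in the tray's middle lane. The job was handed in at about 17.5 s; no verdict was reported.

- **Handle:** The force at the post jumped from about 5 N to a steady 11 N, which I took as the clutch slipping. I pushed on a little and backed off. I estimate 0.1 to 0.19 rad of slip from the tool's path; I had no direct reading of it. The last pictures show the brass pad up and the handle where I left it.
- **Cigar:** I gripped it on its slope, lifted it clear and levelled it. I lowered it in 0.5 mm steps until it touched the sheet, where the contact force reached about 10 N, then eased off and let go. The last wrist, side and scene pictures show it flat, lengthwise and centred on the sheet. The two laid cigars and the bench items look unmoved, and the gripper is clear of everything.
- **Disagreement with the description:** The fingertips end about 38 mm short of the stated TCP, in the pictures and in contact. My first pass at the post therefore went over the top of it, with no force felt. I worked with the 38 mm correction from then on.
- **Measurements:** One early estimate of the cigar's sideways position was off by about 4 mm. I measured it again and corrected it before the grasp.

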